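Scan the parts from the tray on the hand-turned scan table

TASK

Scan the ball bearings and nuts that lie in the low steel tray (two or three of them): lay them all flat on the scanner's turntable, inside its rim, and let go, press the big round console key gently just until it clicks and no further, then with the parts on it swing the turntable by its handle through one full turn, either way, back over the home mark, and click the same key once more. Then lay all the parts flat in the tray again, leaving the turntable at its mark, the small square keys unpressed and the other things on the board where they are.

Things in the scene. Friction and masses are not known exactly. Their poses are not given: they have to be found in the camera images.
- bearing_52: the larger ball bearing, a flat ring 52 mm outside, 15 mm high; origin at the centre of its underside, z up (may also lie the other face up)
- bearing_40: the smaller ball bearing, 40 mm outside, 12 mm high; origin at the centre of its underside, z up (may also lie the other face up)
- nut_a: steel hex nut lying flat, 23 mm across flats (along its own x), 26 mm across corners (along y), 13 mm high; origin at the centre of its underside, z up (may also lie the other face up)
- nut_b: another nut, the same as nut_a
- scan_table: the scanner: fixed round grey base 204 mm across, standing on a plywood workboard whose top is at z = 0.16 and carries everything named here; origin on the turning axis at board level; its -x side carries the home mark (a short steel bar on the sloping rim), its +x side a black scan head (22 x 44 x 50 mm high, centre 110 mm from the axis). The handle stands over the home mark at the start
- plate_center (a point): centre of the turntable's flat top (aluminium dish: flat disc whose top is 35 mm above the board, clear radius 89 mm inside a rim 5 mm wide and 6 mm high), on its axis; turns with the disc, and its -x axis points to the handle
- crank_top (a point): top of the black upright handle on the turntable, 70 mm from the axis; the handle is an 18 mm round sleeve, 49 mm long, its top 60 mm above the disc; it spins freely on its own stem, so it can be held at a constant orientation while going round
- plate (a joint): angle of the turntable in rad: 0 at the start, growing counter-clockwise seen from above, counting on past a full turn (6.28; -6.28 clockwise); no end stops, light friction, stays where it is left
- console: fixed grey keypad console, 115 mm (its x) by 170 mm (its y) by 40 mm high, with a flat display on its +x half; origin at the centre of its underside. The big round key is at (-25, 0) mm in its frame and two small 14 mm square keys, 7 mm proud, at (-25, +56) and (-25, -56) mm
- dome_key_top (a point): centre of the top of the big round key (32 mm across, black), 49.5 mm above the board when up, 9.5 mm proud of the console; pressed straight down
- dome_key (a joint): how far the big round key is down, in m, 0 when up. Tactile dome: the force rises to about 5.5 N at 1.6 mm, drops to about 2.3 N at 4.2 mm (the click; it counts as clicked from 3 mm), then rises steeply (5.5 N at 5.5 mm, 9 N at 6 mm, which is already too far; hard stop at 8 mm). Springs back when let go
- left_key (a joint): how far the small square key on the console's +y side is down, in m (light spring); not to be used
- right_key (a joint): the same for the small square key on the -y side; not to be used
- tray_in (a point): centre of the inner floor of the low steel tray; inside 130 mm (x) by 217 mm (y), walls 4 mm thick and 14 mm high over all, floor 4 mm above the board; fixed
- spanner_13: bystander: spanner, 170 mm long, 6 mm high, lying in front of the scanner
- tape_roll: bystander: roll of black tape, 58 mm wide, 19 mm high
- spanner_10: bystander: small spanner, 140 mm long, 6 mm high, lying behind the scanner
- tape_measure: bystander: yellow tape measure on its foot, 78 x 32 x 62 mm high
- allen_set: bystander: hex key set in a red holder, 85 x 28 x 21 mm
- bolt_m10: bystander: rusty bolt standing on its head at the side of the board, 18 mm wide, 46 mm high

How it is judged:
On the way, in this order (a step that is already met when the one before it is completed fails the run):
1. all the parts present lie flat (either face up) on the turntable, inside its rim (centres within 82 mm of its axis), let go (horizontal distance between each of bearing_52, bearing_40, nut_a, nut_b and plate_center below 0.082 m and ((z of bearing_52 in the frame of plate_center between -0.004 and 0.005 m and angle between bearing_52's own z axis and vertical below 0.15 rad) or (z of bearing_52 in the frame of plate_center between 0.011 and 0.02 m and angle between bearing_52's own z axis and vertical above 2.99 rad)) and contact force between the fingers and bearing_52 below 0.1 N and ((z of bearing_40 in the frame of plate_center between -0.004 and 0.005 m and angle between bearing_40's own z axis and vertical below 0.15 rad) or (z of bearing_40 in the frame of plate_center between 0.008 and 0.017 m and angle between bearing_40's own z axis and vertical above 2.99 rad)) and contact force between the fingers and bearing_40 below 0.1 N and ((z of nut_a in the frame of plate_center between -0.004 and 0.005 m and angle between nut_a's own z axis and vertical below 0.15 rad) or (z of nut_a in the frame of plate_center between 0.009 and 0.018 m and angle between nut_a's own z axis and vertical above 2.99 rad)) and contact force between the fingers and nut_a below 0.1 N and ((z of nut_b in the frame of plate_center between -0.004 and 0.005 m and angle between nut_b's own z axis and vertical below 0.15 rad) or (z of nut_b in the frame of plate_center between 0.009 and 0.018 m and angle between nut_b's own z axis and vertical above 2.99 rad)) and contact force between the fingers and nut_b below 0.1 N), for 0.2 s.
2. the big round key is clicked (3 mm down or more) with the parts on the turntable (value of joint dome_key above 0.003 m and horizontal distance between each of bearing_52, bearing_40, nut_a, nut_b and plate_center below 0.082 m and ((z of bearing_52 in the frame of plate_center between -0.004 and 0.005 m and angle between bearing_52's own z axis and vertical below 0.15 rad) or (z of bearing_52 in the frame of plate_center between 0.011 and 0.02 m and angle between bearing_52's own z axis and vertical above 2.99 rad)) and ((z of bearing_40 in the frame of plate_center between -0.004 and 0.005 m and angle between bearing_40's own z axis and vertical below 0.15 rad) or (z of bearing_40 in the frame of plate_center between 0.008 and 0.017 m and angle between bearing_40's own z axis and vertical above 2.99 rad)) and ((z of nut_a in the frame of plate_center between -0.004 and 0.005 m and angle between nut_a's own z axis and vertical below 0.15 rad) or (z of nut_a in the frame of plate_center between 0.009 and 0.018 m and angle between nut_a's own z axis and vertical above 2.99 rad)) and ((z of nut_b in the frame of plate_center between -0.004 and 0.005 m and angle between nut_b's own z axis and vertical below 0.15 rad) or (z of nut_b in the frame of plate_center between 0.009 and 0.018 m and angle between nut_b's own z axis and vertical above 2.99 rad))).
3. the turntable has made one full turn either way, back to within 0.25 rad of the mark, with the parts on it ((value of joint plate between 6.03 and 6.53 rad or value of joint plate between -6.53 and -6.03 rad) and horizontal distance between each of bearing_52, bearing_40, nut_a, nut_b and plate_center below 0.082 m and ((z of bearing_52 in the frame of plate_center between -0.004 and 0.005 m and angle between bearing_52's own z axis and vertical below 0.15 rad) or (z of bearing_52 in the frame of plate_center between 0.011 and 0.02 m and angle between bearing_52's own z axis and vertical above 2.99 rad)) and ((z of bearing_40 in the frame of plate_center between -0.004 and 0.005 m and angle between bearing_40's own z axis and vertical below 0.15 rad) or (z of bearing_40 in the frame of plate_center between 0.008 and 0.017 m and angle between bearing_40's own z axis and vertical above 2.99 rad)) and ((z of nut_a in the frame of plate_center between -0.004 and 0.005 m and angle between nut_a's own z axis and vertical below 0.15 rad) or (z of nut_a in the frame of plate_center between 0.009 and 0.018 m and angle between nut_a's own z axis and vertical above 2.99 rad)) and ((z of nut_b in the frame of plate_center between -0.004 and 0.005 m and angle between nut_b's own z axis and vertical below 0.15 rad) or (z of nut_b in the frame of plate_center between 0.009 and 0.018 m and angle between nut_b's own z axis and vertical above 2.99 rad))), for 0.2 s.
4. the big round key is clicked again with the turntable at the mark and the parts on it (all of step 3 and value of joint dome_key above 0.003 m).
At the end, for the whole second after the job is handed in: every part present lies flat (either face up) and at rest on the floor of the tray, the turntable is one full turn from its start within 0.25 rad, and the key is up again (x of bearing_52 in the frame of tray_in between -0.062 and 0.062 m and y of bearing_52 in the frame of tray_in between -0.105 and 0.105 m and ((z of bearing_52 in the frame of tray_in between -0.004 and 0.005 m and angle between bearing_52's own z axis and vertical below 0.15 rad) or (z of bearing_52 in the frame of tray_in between 0.011 and 0.02 m and angle between bearing_52's own z axis and vertical above 2.99 rad)) and linear speed of each of bearing_52, bearing_40, nut_a, nut_b below 0.02 m/s and x of bearing_40 in the frame of tray_in between -0.062 and 0.062 m and y of bearing_40 in the frame of tray_in between -0.105 and 0.105 m and ((z of bearing_40 in the frame of tray_in between -0.004 and 0.005 m and angle between bearing_40's own z axis and vertical below 0.15 rad) or (z of bearing_40 in the frame of tray_in between 0.008 and 0.017 m and angle between bearing_40's own z axis and vertical above 2.99 rad)) and x of nut_a in the frame of tray_in between -0.062 and 0.062 m and y of nut_a in the frame of tray_in between -0.105 and 0.105 m and ((z of nut_a in the frame of tray_in between -0.004 and 0.005 m and angle between nut_a's own z axis and vertical below 0.15 rad) or (z of nut_a in the frame of tray_in between 0.009 and 0.018 m and angle between nut_a's own z axis and vertical above 2.99 rad)) and x of nut_b in the frame of tray_in between -0.062 and 0.062 m and y of nut_b in the frame of tray_in between -0.105 and 0.105 m and ((z of nut_b in the frame of tray_in between -0.004 and 0.005 m and angle between nut_b's own z axis and vertical below 0.15 rad) or (z of nut_b in the frame of tray_in between 0.009 and 0.018 m and angle between nut_b's own z axis and vertical above 2.99 rad)) and (value of joint plate between 6.03 and 6.53 rad or value of joint plate between -6.53 and -6.03 rad) and value of joint dome_key below 0.001 m); the robot touches nothing.
It fails at once if the big round key is pushed past its click to 6 mm or more (value of joint dome_key above 0.006 m).
It fails at once if a small square key is pressed (2 mm) (value of joint any of left_key, right_key above 0.002 m).
It fails at once if a bystander is moved more than 4 cm (distance of any of spanner_13, tape_roll, spanner_10, tape_measure, allen_set, bolt_m10 from where it was at the start of the episode above 0.04 m).
Of bearing_52, bearing_40, nut_a, nut_b only 2 to 3 are there at a start; the rules pass over those that are not, and their reading is None.
At some moment in a run one of bearing_52, bearing_40, nut_a, nut_b may be knocked a few centimetres aside while the robot is not near it.
Once in a run the grip may slacken for a moment while it holds something.
It also fails if it takes over 210 s, if anything falls off the work surface, if the arm or the gripper's body presses on something with over 40 N, if the wrist force passes 120 N, or if a joint passes its speed limit or range.

ROBOT

A 7-joint arm with a two-finger parallel gripper is mounted at the origin on a cart in front of the work surface, level with it; the furniture and walls round the work are solid. World frame = base frame: x ahead of the robot, y to its left, z up, the work surface at z = 0. Lengths are in m, angles in rad, forces in N, time in s.
With the tool pointing down it reaches from about 0.4 to 0.85 m from the base axis. Payload 4.5 kg.
Tool frame: the origin (TCP) lies midway between the tips of the shut fingers; the grasp point (between the pads) lies 19 mm behind it (manip.grip_point_offset is the distance from the TCP to the grasp point, in m); z points along the fingers, y is the line along which they close (so a half turn about z gives the same grasp; the last joint's range is limited). The gripper opens to 85 mm and grips with 20 to 120 N. Pads are 22 mm wide; open, the fingers measure 114 mm over their backs; the gripper's body (76 mm by 85 mm) begins 54 mm behind the grasp point. The pads swing forward as they close: fully open they stand 13 mm farther back than shut.
Start: joints at [1.344, 0.689, -0.195, 1.565, 0.157, 0.902, -0.215], TCP at [0.161, -0.604, 0.231] pointing down, gripper open.
Joint ranges: [-3.01, 3.01], [-0.46, 2.08], [-1.47, 1.51], [0.13, 2.56], [-1, 4.14], [0.04, 2.09], [-2.66, 2.66]. Speed limits (rad/s): [2.57, 2.57, 3.14, 3.14, 3.14, 3.14, 3.14].

INTERFACE

Orientations are given as a unit quaternion [x, y, z, w].
In Python, from bench import manip gives the robot as it stands.
- The arm moves only by the tool play_rows, never from a script. Its argument "rows" is a list of rows, each an object with "delta_rot": the turn, a rotation vector about the tool's x, y, z scaled (see below), a list of three; "offset": the shift along the tool's x, y, z scaled (see below), a list of three; "jaw": the closure in counts, from 0 (fully open) to 255 (shut). In form: [{"delta_rot": [rx, ry, rz], "offset": [dx, dy, dz], "jaw": jaw}, ...]. A call has 1 to 5 rows; each row is the pose to reach, as a shift and turn from the pose commanded when the call began, along the tool's axes at that moment; what a row does not reach only later rows make up. The controller multiplies each number of a shift by 400 mm and each number of a turn by 120 degrees. A row lasts 1/12 s, in which the tool goes at most 41.7 mm and 7.16 degrees, less where a joint would pass 70% of its speed; a pose out of reach is approached as far as the arm can. A call with a number of a shift or a turn outside -1 to 1 is refused whole. A call with a gripper value outside its range is refused whole. The fingers move at their own pace and stop on an object; the grip force is fixed at half the most. Time passes only in rows, so rows that repeat a pose let the fingers close. It gives the time, the measured TCP pose, the force, the opening and the grip force at its end, in the units of the state.
- manip.get_obs(): the state, without advancing time (a new reading comes with each control period).
- manip.grab_frame(name): name is "scene" or "top" or "wrist"; returns (picture, depth): 384x512x3 uint8, blue, green, red; 384x512 float32, m along the optical axis (not along the pixel's ray), 0 where there is no reading.
- manip.camera_info(name): a dict with "K" (3x3 intrinsics, pixels), "R" (3x3) and "t" (3): a world point X has camera coordinates R X + t. Camera axes: x right, y down, z forward; pixel columns grow to the right and rows downward; lengths in m; the calibration is good to about 2 mm. A picture is of the moment at which its call begins: read the wrist's pose just before it. camera_info takes no time and is no camera call; for the wrist camera it gives the pose at the moment of the call.
- manip.close_job(): hands the job in; it is judged then, once.
The state is a dict: "clock": time; "qpos": joint angles; "joint_velocities": joint speeds; "joint_efforts": joint torques, N m; "tcp_pos": TCP position; "ee_rot": TCP orientation; "ft_force": force on the tool from outside, world axes, zero at the start; "moment": the same for the moment, N m; "gripper_width": finger opening in m; "finger_force": force on a finger pad.
Only numpy, scipy, OpenCV 4.12 (cv2) and the standard library are available. Lean on these libraries where they do the work, as an engineer would, in place of code of your own. Each camera call takes 0.05 s, during which the arm holds its last target. There are 200 camera calls.

## Working session

There is one attempt and no reset: what is moved stays moved. The work goes in short steps, Python scripts to look and compute and a tool call to move; the robot and the scene stay as the last step left them, time stands still between calls to the robot, and variables do not carry over. Pictures are saved under pics/ and viewed, at most 14 in all, crops included, and the job is handed in when it is done.

Besides the shell and the picture viewer there is one more tool, called after "Call:" by a JSON object that holds its "name" and its "arguments". play_rows: Moves the arm, as the interface text tells. Shifts and turns lie within -1 to 1; 1 stands for 400 mm of shift or 120 degrees of turn. Its arguments: {"type":"object","properties":{"rows":{"type":"array","items":{"type":"object","properties":{"delta_rot":{"type":"array","items":{"type":"number","minimum":-1,"maximum":1}},"offset":{"type":"array","items":{"type":"number","minimum":-1,"maximum":1}},"jaw":{"type":"number"}}}}},"required":["rows"]}

```bash
mkdir -p pics; ls
python3 - <<'E'
from bench import manip
import cv2,numpy as np
o=manip.get_obs();print(o)
for n in("scene","top"):
    im,d=manip.grab_frame(n);cv2.imwrite(f"pics/{n}0.png",im);np.save(f"pics/{n}0.npy",d)
    c=manip.camera_info(n);print(n,c)
E
```

```text
pics
{'clock': 0.0, 'qpos': array([ 1.34381023,  0.69002877, -0.19453289,  1.56633443,  0.15729075,
        0.9024735 , -0.21511212]), 'joint_velocities': array([-1.25418963e-03,  2.20503215e-05,  1.15746976e-04, -5.77031405e-05,
       -1.29628696e-03,  1.81835487e-03,  1.14265548e-03]), 'joint_efforts': array([-6.91409550e-04, -5.39614749e+01, -1.26692031e+00, -1.58541334e+01,
        9.11593088e-03,  9.33857344e-03, -7.21691805e-06]), 'tcp_pos': array([ 0.16095022, -0.60325736,  0.23045912]), 'ee_rot': array([ 9.91505240e-01,  1.30063450e-01, -1.73195959e-04, -9.09825383e-04]), 'ft_force': array([-0.61341118,  0.01462959, -0.91753229]), 'moment': array([-0.05149755, -0.05204815,  0.03517257]), 'finger_force': 0.0, 'gripper_width': 0.08547253164925422}
scene {'K': array([[443.95987697,   0.        , 263.03055086],
       [  0.        , 443.95987697, 194.01388162],
       [  0.        ,   0.        ,   1.        ]]), 'R': array([[-0.66817959, -0.74396529,  0.00718819],
       [-0.5564071 ,  0.4932669 , -0.66865454],
       [ 0.49391008, -0.45078088, -0.74353845]]), 't': array([0.53082593, 0.33686453, 0.93604365])}
top {'K': array([[402.6106368 ,   0.        , 250.62674887],
       [  0.        , 402.6106368 , 194.81712252],
       [  0.        ,   0.        ,   1.        ]]), 'R': array([[-0.01626491, -0.99956305,  0.02468102],
       [-0.98668193,  0.01204994, -0.1622146 ],
       [ 0.16184631, -0.02699072, -0.98644679]]), 't': array([0.20972515, 0.56551526, 1.18722797])}
```

View pics/top0.png

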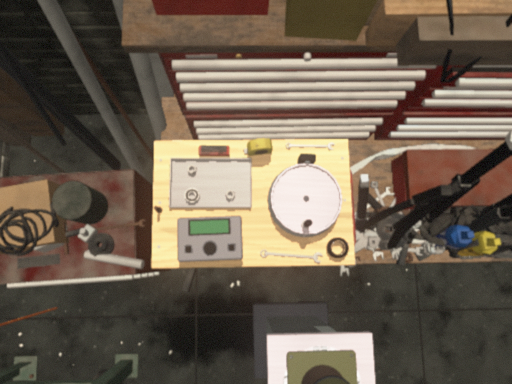

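View pics/scene0.png

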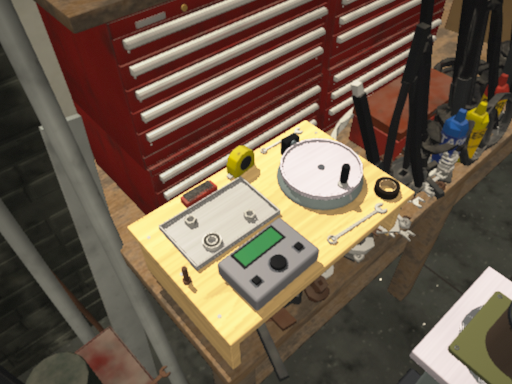

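The top view shows the tray with a bearing at about (192,197) and two nuts at (193,171) and (230,196). The console key is at (210,247), the disc centre at about (306,199) and the handle at (307,224).

```bash
cat > h.py <<'E'
from bench import manip
import cv2,numpy as np
from scipy.spatial.transform import Rotation as Ro
def ray(c,uv,z):
    K,R,t=c["K"],np.array(c["R"]),np.array(c["t"])
    d=R.T@np.linalg.inv(K)@np.array([uv[0],uv[1],1.]); o=-R.T@t
    return o+d*(z-o[2])/d[2]
def proj(c,X):
    p=c["K"]@(np.array(c["R"])@np.array(X)+c["t"]); return p[:2]/p[2]
def cloud(c,d):
    v,u=np.mgrid[:d.shape[0],:d.shape[1]]
    p=np.stack([u,v,np.ones_like(u)],-1)@np.linalg.inv(c["K"]).T*d[...,None]
    return (p-c["t"])@np.array(c["R"])
E
python3 - <<'E'
from h import *
c=manip.camera_info("top");im=cv2.imread("pics/top0.png");d=np.load("pics/top0.npy")
P=cloud(c,d)
roi=[(200,230,150,250)]
for n,uv in dict(boardcorner=(160,150),tray=(210,180),cons=(190,250),key=(210,247),disc=(320,190),handle=(307,223)).items():
    print(n,P[uv[1],uv[0]].round(4))
# handle top
m=(P[...,2]>.245)&(P[...,2]<.262);m[:150]=0;m[:,:260]=0;m[:,350:]=0;m[260:]=0
print("handle",P[m].mean(0),m.sum(),P[m].std(0))
# disc: rim region
m=(P[...,2]>.175)&(P[...,2]<.206);m[:150]=0;m[:,:262]=0;m[:,346:]=0;m[240:]=0
cn=max(cv2.findContours(m.astype(np.uint8),0,1)[0],key=cv2.contourArea);e=cv2.fitEllipse(cv2.convexHull(cn));print("ell",e,ray(c,e[0],.198))
# console, z>.19
m=(P[...,2]>.19)&(P[...,2]<.215);m[:205]=0;m[:,:160]=0;m[:,250:]=0;m[275:]=0
cn=max(cv2.findContours(m.astype(np.uint8),0,1)[0],key=cv2.contourArea);r=cv2.minAreaRect(cn);print("console",r,[ray(c,p,.2).round(4)[:2] for p in cv2.boxPoints(r)])
# key dark
g=im.max(2);m=(g<70);m[:236]=0;m[258:]=0;m[:,198:]&=True;m[:,:198]=0;m[:,222:]=0
u=np.argwhere(m)[:,::-1].mean(0);print("key",u,m.sum(),ray(c,u,.2085))
cv2.imwrite("pics/c1.png",cv2.resize(im[135:275,145:355],None,fx=3.8,fy=3.8,interpolation=cv2.INTER_CUBIC))
E
```

```text
boardcorner [0.6798 0.4567 0.1591]
tray [0.5915 0.3166 0.164 ]
cons [0.3994 0.3649 0.2062]
key [0.4063 0.3133 0.2073]
disc [0.5542 0.019  0.1966]
handle [0.4609 0.0666 0.2502]
handle [0.4631648  0.06379191 0.25294395] 41 [0.00448247 0.00431305 0.00293422]
ell ((304.99566650390625, 197.54136657714844), (71.68183898925781, 77.48887634277344), 1.1701972484588623) [0.53395227 0.06055583 0.198     ]
console ((209.0199432373047, 238.0184783935547), (44.005924224853516, 65.37474822998047), 87.79740142822266) [array([0.4854, 0.4043]), array([0.4897, 0.2326]), array([0.375 , 0.2297]), array([0.3713, 0.3983])]
key [214. 250.] 1 [0.39839847 0.30294065 0.2085    ]
```

View pics/c1.png

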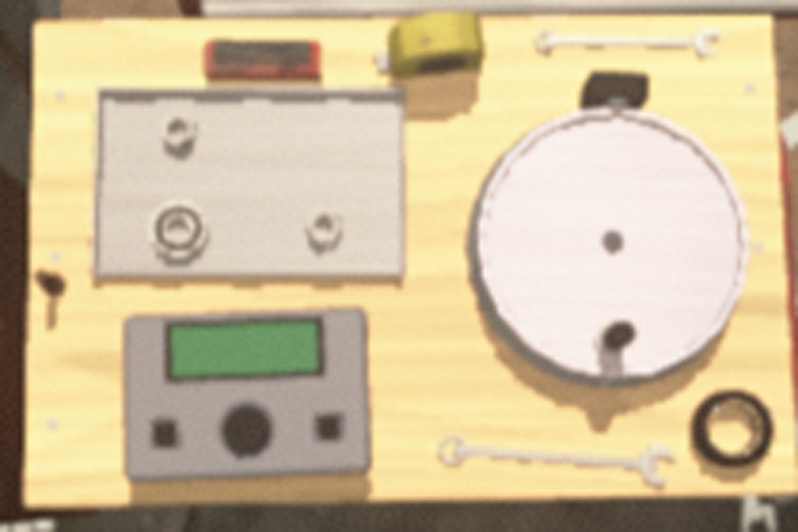

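The crop shows the disc's centre dot at full-image pixel (306,198.4), the key at (210,248.4) and the handle top at about (308,223). By size the ring is bearing_40, with two nuts. First I lift and straighten the yaw, then check the depth for the black poles on the right.

Call:
{"name": "play_rows", "arguments": {"rows": [{"delta_rot": [0,0,0.125],"offset": [0,0,-0.425],"jaw": 0},{"delta_rot": [0,0,0.125],"offset": [0,0,-0.425],"jaw": 0},{"delta_rot": [0,0,0.125],"offset": [0,0,-0.425],"jaw": 0},{"delta_rot": [0,0,0.125],"offset": [0,0,-0.425],"jaw": 0},{"delta_rot": [0,0,0.125],"offset": [0,0,-0.425],"jaw": 0}]}}

```text
clock: 0.52
tcp_pos: [0.1624, -0.6071, 0.4098]
ee_rot: [1.0, -0.001, 0.002, 0.007]
ft_force: [-0.2, -1.1, 1.2]
gripper_width: 0.0852
finger_force: 0.0
```

Run:
```python
from h import *
o=manip.get_obs();print(o["clock"],o["tcp_pos"],Ro.from_quat(o["ee_rot"]).as_matrix().round(3),o["qpos"].round(2))
c=manip.camera_info("top");P=cloud(c,np.load("pics/top0.npy"))
for uv in [(440,210),(425,225),(470,180),(500,150),(450,190)]:print(uv,P[uv[1],uv[0]].round(3))
c2=manip.camera_info("scene");P2=cloud(c2,np.load("pics/scene0.npy"))
for uv in [(362,110),(371,140),(428,60),(400,170),(425,100)]:print(uv,P2[uv[1],uv[0]].round(3))
g=lambda u,v,z:print(ray(c,(u,v),z).round(4))
g(306,198.4,.195);g(210,248.4,.2095);g(308,222.8,.255)
```

```text
0.5167 [ 0.1624062  -0.60708716  0.40984782] [[ 1.    -0.001  0.005]
 [-0.001 -1.    -0.014]
 [ 0.005  0.014 -1.   ]] [ 1.3   0.54 -0.12  1.29  0.07  1.3  -0.39]
(440, 210) [ 0.498 -0.31   0.182]
(425, 225) [ 0.464 -0.306  0.094]
(470, 180) [ 0.532 -0.256  0.429]
(500, 150) [ 0.562 -0.242  0.555]
(450, 190) [ 0.503 -0.188  0.471]
(362, 110) [ 0.527 -0.055  0.306]
(371, 140) [ 0.503 -0.082  0.218]
(428, 60) [ 0.528 -0.298  0.333]
(400, 170) [ 0.47  -0.217  0.052]
(425, 100) [ 0.507 -0.309  0.221]
[0.5321 0.0574 0.195 ]
[0.4026 0.3132 0.2095]
[0.461  0.0648 0.255 ]
```

Run:
```python
from h import *
C={n:manip.camera_info(n) for n in("top","scene")}
for n in C:
    im=cv2.imread(f"pics/{n}0.png");P=cloud(C[n],np.load(f"pics/{n}0.npy")).reshape(-1,3);g=im.reshape(-1,3)
    m=(P[:,0]>.2)&(P[:,0]<.75)&(P[:,1]<-.03)&(P[:,1]>-.6)&(P[:,2]>.2)
    Q=P[m];print(n,len(Q))
    for z in np.arange(.2,.8,.05):
        s=Q[(Q[:,2]>=z)&(Q[:,2]<z+.05)]
        if len(s):print(round(z,2),len(s),s.min(0).round(3),s.max(0).round(3))
print(proj(C["top"],[.527,-.055,.306]),proj(C["scene"],[.503,-.188,.471]))
```

```text
top 14817
0.2 1613 [ 0.451 -0.519  0.2  ] [ 0.75 -0.03  0.25]
0.25 601 [ 0.462 -0.456  0.25 ] [ 0.548 -0.054  0.3  ]
0.3 1190 [ 0.476 -0.445  0.3  ] [ 0.75 -0.03  0.35]
0.35 1081 [ 0.488 -0.412  0.35 ] [ 0.75 -0.03  0.4 ]
0.4 954 [ 0.495 -0.377  0.4  ] [ 0.75 -0.03  0.45]
0.45 1727 [ 0.494 -0.339  0.45 ] [ 0.75 -0.03  0.5 ]
0.5 627 [ 0.544 -0.306  0.5  ] [ 0.75 -0.03  0.55]
0.55 432 [ 0.553 -0.263  0.55 ] [ 0.747 -0.03   0.6  ]
0.6 1702 [ 0.565 -0.245  0.6  ] [ 0.742 -0.03   0.65 ]
0.65 4310 [ 0.696 -0.216  0.65 ] [ 0.75 -0.03  0.7 ]
0.7 580 [ 0.712 -0.187  0.7  ] [ 0.75  -0.03   0.726]
scene 10198
0.2 2624 [ 0.447 -0.6    0.2  ] [ 0.75 -0.03  0.25]
0.25 1423 [ 0.461 -0.599  0.25 ] [ 0.75  -0.054  0.3  ]
0.3 2396 [ 0.473 -0.6    0.3  ] [ 0.75 -0.03  0.35]
0.35 1963 [ 0.486 -0.598  0.35 ] [ 0.75 -0.03  0.4 ]
0.4 1240 [ 0.492 -0.556  0.4  ] [ 0.75  -0.031  0.45 ]
0.45 552 [ 0.492 -0.267  0.45 ] [ 0.75  -0.03   0.491]
[359.82886619 192.84309545] [426.30301509  24.60823819]
```

Run:
```python
from h import *
w,d=manip.grab_frame("wrist");print(manip.camera_info("wrist"));cv2.imwrite("pics/w0.png",w)
im,d=manip.grab_frame("top");im0=cv2.imread("pics/top0.png");print(cv2.absdiff(im,im0)[:,380:].mean(),cv2.absdiff(im,im0)[:,:300].mean())
a=cv2.resize(im[:,340:],None,fx=1.5,fy=1.5);cv2.imwrite("pics/t1.png",np.hstack([a,cv2.resize(cv2.imread("pics/scene0.png")[:,300:],None,fx=1.5,fy=1.5)]))
```

```text
{'K': array([[276.04393139,   0.        , 257.18601934],
       [  0.        , 276.04393139, 191.00508467],
       [  0.        ,   0.        ,   1.        ]]), 'R': array([[-0.00124248, -0.99994387,  0.01052216],
       [-0.9507614 ,  0.00444229,  0.30989195],
       [-0.30992129, -0.00961903, -0.95071356]]), 't': array([-0.60916495,  0.06104209,  0.59187298])}
2.5592513678451176 2.46359375
```

View pics/t1.png

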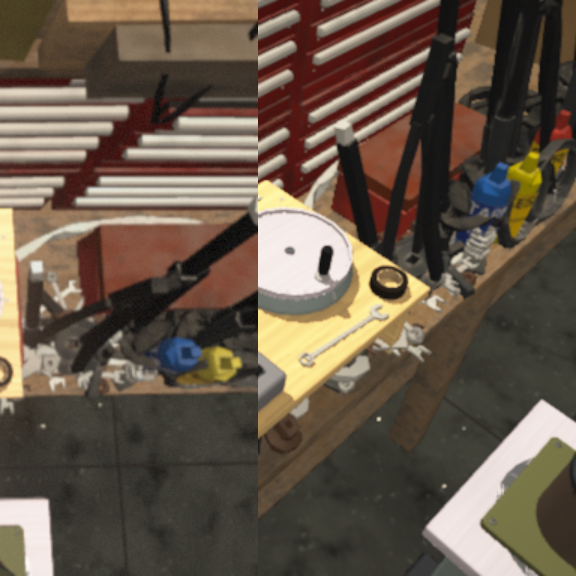

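The picture shows a black post with a white tip just right of the board, near the disc, and a tripod behind it. I swing over on a short radius to stay clear of both.

Call:
{"name": "play_rows", "arguments": {"rows": [{"delta_rot": [0,0,0],"offset": [0.025,-0.46,0],"jaw": 0},{"delta_rot": [0,0,0],"offset": [0.025,-0.46,0],"jaw": 0},{"delta_rot": [0,0,0],"offset": [0.025,-0.46,0],"jaw": 0},{"delta_rot": [0,0,0],"offset": [0.025,-0.46,0],"jaw": 0},{"delta_rot": [0,0,0],"offset": [0.025,-0.46,0],"jaw": 0}]}}

```text
clock: 1.03
tcp_pos: [0.1708, -0.4132, 0.3992]
ee_rot: [1.0, 0.001, -0.001, -0.004]
ft_force: [0.3, 0.2, 0.7]
gripper_width: 0.0857
finger_force: 0.0
```

Call:
{"name": "play_rows", "arguments": {"rows": [{"delta_rot": [0,0,0],"offset": [0.275,-0.325,0],"jaw": 0},{"delta_rot": [0,0,0],"offset": [0.275,-0.325,0],"jaw": 0},{"delta_rot": [0,0,0],"offset": [0.275,-0.325,0],"jaw": 0},{"delta_rot": [0,0,0],"offset": [0.275,-0.325,0],"jaw": 0},{"delta_rot": [0,0,0],"offset": [0.275,-0.325,0],"jaw": 0}]}}

```text
clock: 1.45
tcp_pos: [0.2855, -0.2829, 0.3999]
ee_rot: [1.0, 0.006, 0.0, -0.003]
ft_force: [-0.2, 0.1, 0.6]
gripper_width: 0.0854
finger_force: 0.0
```

Call:
{"name": "play_rows", "arguments": {"rows": [{"delta_rot": [0,0,0],"offset": [0.225,-0.375,0],"jaw": 0},{"delta_rot": [0,0,0],"offset": [0.225,-0.375,0],"jaw": 0},{"delta_rot": [0,0,0],"offset": [0.225,-0.375,0],"jaw": 0},{"delta_rot": [0,0,0],"offset": [0.225,-0.375,0],"jaw": 0},{"delta_rot": [0,0,0],"offset": [0.225,-0.375,0],"jaw": 0}]}}

```text
clock: 1.87
tcp_pos: [0.3737, -0.1334, 0.4001]
ee_rot: [1.0, 0.005, -0.0, -0.002]
ft_force: [0.6, -0.0, -0.9]
gripper_width: 0.0854
finger_force: 0.0
```

```bash
python3 -c "
from h import *
o=manip.get_obs();print(o['clock'],o['tcp_pos'],Ro.from_quat(o['ee_rot']).as_rotvec(),o['qpos'].round(2))"
```

```text
1.8667 [ 0.37368023 -0.13343517  0.40013028] [-3.13720253e+00 -1.56172619e-02  7.17640601e-04] [ 0.57  0.19 -0.42  1.9   0.08  1.07 -1.44]
```

Call:
{"name": "play_rows", "arguments": {"rows": [{"delta_rot": [0,0,-0.25],"offset": [0.125,-0.45,0],"jaw": 0},{"delta_rot": [0,0,-0.25],"offset": [0.125,-0.45,0],"jaw": 0},{"delta_rot": [0,0,-0.25],"offset": [0.125,-0.45,0],"jaw": 0},{"delta_rot": [0,0,-0.25],"offset": [0.125,-0.45,0],"jaw": 0},{"delta_rot": [0,0,-0.25],"offset": [0.125,-0.45,0],"jaw": 0}]}}

```text
clock: 2.28
tcp_pos: [0.4214, 0.0448, 0.4001]
ee_rot: [0.964, 0.264, -0.001, -0.002]
ft_force: [0.1, 0.5, 0.1]
gripper_width: 0.0853
finger_force: 0.0
```

Call:
{"name": "play_rows", "arguments": {"rows": [{"delta_rot": [0,0,-0.25],"offset": [0.32,-0.305,0],"jaw": 0},{"delta_rot": [0,0,-0.25],"offset": [0.32,-0.305,0],"jaw": 0},{"delta_rot": [0,0,-0.25],"offset": [0.32,-0.305,0],"jaw": 0},{"delta_rot": [0,0,-0.25],"offset": [0.32,-0.305,0],"jaw": 0},{"delta_rot": [0,0,-0.25],"offset": [0.32,-0.305,0],"jaw": 0}]}}

```text
clock: 2.7
tcp_pos: [0.4711, 0.2158, 0.3994]
ee_rot: [0.863, 0.505, -0.0, -0.003]
ft_force: [0.3, 0.2, 0.5]
gripper_width: 0.0854
finger_force: 0.0
```

Call:
{"name": "play_rows", "arguments": {"rows": [{"delta_rot": [0,0,-0.25],"offset": [0.21,-0.035,0],"jaw": 0},{"delta_rot": [0,0,-0.25],"offset": [0.21,-0.035,0],"jaw": 0},{"delta_rot": [0,0,-0.25],"offset": [0.21,-0.035,0],"jaw": 0},{"delta_rot": [0,0,-0.25],"offset": [0.21,-0.035,0],"jaw": 0},{"delta_rot": [0,0,-0.25],"offset": [0.21,-0.035,0],"jaw": 0}]}}

```text
clock: 3.12
tcp_pos: [0.5013, 0.2888, 0.3988]
ee_rot: [0.706, 0.709, -0.002, -0.001]
ft_force: [-0.4, -0.1, -0.1]
gripper_width: 0.0855
finger_force: 0.0
```

Run:
```python
from h import *
for n in ("wrist","top"):
    c=manip.camera_info(n);im,d=manip.grab_frame(n)
    cv2.imwrite(f"pics/{n}1.png",im);np.save(f"pics/{n}1.npy",d);np.save(f"pics/{n}1c.npy",c,allow_pickle=True)
o=manip.get_obs();print(o['clock'],o['tcp_pos'],Ro.from_quat(o['ee_rot']).as_matrix().round(3),o['qpos'].round(2))
```

```text
3.2167 [0.50161616 0.28799311 0.39972509] [[ 0.004  1.    -0.002]
 [ 1.    -0.004 -0.002]
 [-0.002 -0.002 -1.   ]] [-0.13  0.57 -0.86  1.43  0.43  1.35 -1.01]
```

View pics/wrist1.png

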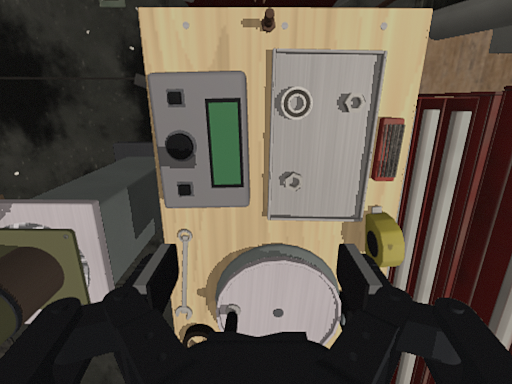

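The wrist view shows the bearing at (296,102), the nuts at (353,101) and (291,181) and the key at (180,146).

Run:
```python
from h import *
c=np.load("pics/wrist1c.npy",allow_pickle=True).item();im=cv2.imread("pics/wrist1.png");d=np.load("pics/wrist1.npy")
P=cloud(c,d);Z=P[...,2]
print("tray floor",np.median(Z[120:200,310:350]),"disc",np.median(Z[300:320,285:310]))
m=((Z>.1695)&(Z<.185)).astype(np.uint8);m[:58]=0;m[212:]=0;m[:,:276]=0;m[:,372:]=0
for cn in cv2.findContours(m,0,1)[0]:
    if cv2.contourArea(cn)<60:continue
    mk=np.zeros_like(m);cv2.drawContours(mk,[cn],-1,1,-1)
    e=cv2.minEnclosingCircle(cn);w=ray(c,e[0],.1765)
    pts=np.array([ray(c,p[0],.1765)[:2] for p in cn],np.float32)
    r=cv2.minAreaRect(pts);ce,rad=cv2.minEnclosingCircle(pts)
    print(e,w.round(4),rad,r,Z[mk>0].max())
t=manip.camera_info("top")
print("key",ray(c,(180,146),.2095).round(4))
g=im.max(2)
m=(g<60).astype(np.uint8);
for cn in cv2.findContours(m[80:210,150:205],0,1)[0]:
    if cv2.contourArea(cn)>60:
        e=cv2.minEnclosingCircle(cn);p=np.array(e[0])+[150,80];print("dark",p,e[1],ray(c,p,.2095 if e[1]>11 else .207).round(4))
m=((Z>.25)&(Z<.36)).astype(np.uint8)
Q=P[(Z>.24)&(Z<.27)&(P[...,1]>.03)&(P[...,1]<.1)&(P[...,0]<.49)&(P[...,0]>.43)];print("handle",Q.mean(0),Q.min(0),Q.max(0))
mm=(Z>.185)&(Z<.197)
print("disc dot",ray(c,(278,313),.195).round(4))
S=[cv2.resize(im[y-22:y+22,x-22:x+22],(400,400),interpolation=cv2.INTER_CUBIC) for x,y in((353,101),(291,181))]
cv2.imwrite("pics/n.png",np.hstack(S))
```

```text
tray floor 0.1647789283285464 disc 0.1959202551054334
((293.5, 181.5), 9.617792129516602) [0.5492 0.2633 0.1765] 0.013884959742426872 ((0.5491980314254761, 0.263152152299881), (0.023424245417118073, 0.02743430808186531), 3.16998553276062) 0.1794001793895265
((365.5, 172.5), 38.89097213745117) [0.6466 0.2767 0.1765] 0.05425259843468666 ((0.6486801505088806, 0.2741873562335968), (0.10830503702163696, 0.0059234993532299995), 89.48104858398438) 0.17681664360701735
((355.0, 103.0), 11.401854515075684) [0.6219 0.3667 0.1765] 0.013614637777209282 ((0.6212257146835327, 0.3672069311141968), (0.02678851969540119, 0.022777022793889046), 0.2568516135215759) 0.5418905871566418
((296.5, 103.0), 16.620868682861328) [0.5483 0.3664 0.1765] 0.020268062129616737 ((0.5483720302581787, 0.366057425737381), (0.03920619189739227, 0.038680147379636765), 1.7998731136322021) 0.5418905871566418
key [0.4061 0.3168 0.2095]
dark [183.5 189.5] 7.905794143676758 [0.4052 0.2608 0.207 ]
dark [154.5        188.74390411] 20.750024795532227 [0.3692 0.2625 0.2095]
dark [180.13636398 146.6818161 ] 16.167739868164062 [0.4062 0.316  0.2095]
dark [174.5  97.5] 8.514793395996094 [0.4037 0.3722 0.207 ]
handle [0.46319474 0.07009676 0.24261606] [0.45577464 0.06469134 0.24018083] [0.47097915 0.07247624 0.24675991]
disc dot [0.5324 0.0563 0.195 ]
```

View pics/n.png

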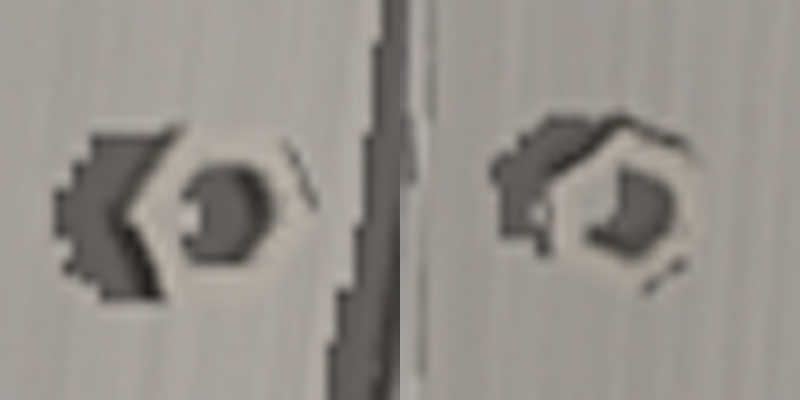

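Nut 1 has corners along x, so I'll grip it along y. Nut 2 has flats along x, so I'll grip it at about 63° to stay clear of the tray wall. I turn to yaw 180 and go over the bearing.

Call:
{"name": "play_rows", "arguments": {"rows": [{"delta_rot": [0,0,-0.25],"offset": [0.195,0.115,0.15],"jaw": 60},{"delta_rot": [0,0,-0.25],"offset": [0.195,0.115,0.15],"jaw": 60},{"delta_rot": [0,0,-0.25],"offset": [0.195,0.115,0.15],"jaw": 60},{"delta_rot": [0,0,-0.25],"offset": [0.195,0.115,0.15],"jaw": 60},{"delta_rot": [0,0,-0.25],"offset": [0.195,0.115,0.15],"jaw": 60}]}}

```text
clock: 3.63
tcp_pos: [0.5476, 0.3667, 0.3389]
ee_rot: [0.5, 0.866, -0.002, -0.001]
ft_force: [0.8, -1.0, 1.6]
gripper_width: 0.0653
finger_force: 0.0
```

Call:
{"name": "play_rows", "arguments": {"rows": [{"delta_rot": [0,0,-0.25],"offset": [0,0,0],"jaw": 60},{"delta_rot": [0,0,-0.25],"offset": [0,0,0],"jaw": 60},{"delta_rot": [0,0,-0.25],"offset": [0,0,0],"jaw": 60},{"delta_rot": [0,0,-0.25],"offset": [0,0,0],"jaw": 60},{"delta_rot": [0,0,-0.25],"offset": [0,0,0],"jaw": 60}]}}

```text
clock: 4.05
tcp_pos: [0.5482, 0.3658, 0.3418]
ee_rot: [0.26, 0.966, -0.0, 0.001]
ft_force: [-0.9, -1.0, 0.5]
gripper_width: 0.0654
finger_force: 0.0
```

Call:
{"name": "play_rows", "arguments": {"rows": [{"delta_rot": [0,0,-0.25],"offset": [0,0,0],"jaw": 60},{"delta_rot": [0,0,-0.25],"offset": [0,0,0],"jaw": 60},{"delta_rot": [0,0,-0.25],"offset": [0,0,0],"jaw": 60},{"delta_rot": [0,0,-0.25],"offset": [0,0,0],"jaw": 60},{"delta_rot": [0,0,-0.25],"offset": [0,0,0],"jaw": 60}]}}

```text
clock: 4.47
tcp_pos: [0.5481, 0.3662, 0.3416]
ee_rot: [0.002, 1.0, -0.0, 0.0]
ft_force: [0.6, 0.2, -0.0]
gripper_width: 0.0653
finger_force: 0.0
```

Call:
{"name": "play_rows", "arguments": {"rows": [{"delta_rot": [0,0,0],"offset": [0,0,0],"jaw": 60},{"delta_rot": [0,0,0],"offset": [0,0,0],"jaw": 60},{"delta_rot": [0,0,0],"offset": [0,0,0],"jaw": 60}]}}

```text
clock: 4.72
tcp_pos: [0.5479, 0.3669, 0.3415]
ee_rot: [0.002, 1.0, -0.0, 0.0]
ft_force: [-0.1, 0.0, 0.1]
gripper_width: 0.0652
finger_force: 0.0
```

```bash
cat > look.py <<'E'
from h import *
import sys
# parts on a plane: height-band blobs from the wrist camera, world frame
def st():
    o=manip.get_obs();print(round(o['clock'],2),o['tcp_pos'].round(4),"yaw/tilt",Ro.from_quat(o['ee_rot']).as_matrix()[:,[0,2]].T.round(4).tolist(),o['qpos'].round(2),o['gripper_width'].round(4),o['ft_force'].round(2))
def parts(n,floor,box,save=None):
    c=manip.camera_info(n);im,d=manip.grab_frame(n);P=cloud(c,d);Z=P[...,2]
    if save:cv2.imwrite(f"pics/{save}.png",im)
    m=((Z>floor+.0055)&(Z<floor+.021)&(P[...,0]>box[0])&(P[...,0]<box[1])&(P[...,1]>box[2])&(P[...,1]<box[3])).astype(np.uint8)
    for cn in cv2.findContours(m,0,1)[0]:
        if cv2.contourArea(cn)<25:continue
        pts=np.array([ray(c,p[0],floor+.0125)[:2] for p in cn],np.float32)
        ce,r=cv2.minEnclosingCircle(pts);a=cv2.minAreaRect(pts)
        print(n,"part",np.round(ce,4),"r",round(r,4),"rect",np.round(a[1],4),round(a[2],1))
TRAY=(.52,.643,.21,.422)
if __name__=="__main__":
    st()
    if "tray" in sys.argv:parts("wrist",.1645,TRAY)
    if "trayt" in sys.argv:parts("top",.1645,TRAY)
    if "disc" in sys.argv:parts("wrist",.1955,(.485,.61,-.02,.135))
    if "disct" in sys.argv:parts("top",.1955,(.485,.61,-.02,.135))
E
python3 look.py tray trayt
```

```text
Traceback (most recent call last):
  File "look.py", line 17, in <module>
    st()
    ~~^^
  File "look.py", line 5, in st
    o=manip.get_obs();print(round(o['clock'],2),o['tcp_pos'].round(4),"yaw/tilt",Ro.from_quat(o['ee_rot']).as_matrix()[:,[0,2]].T.round(4).tolist(),o['qpos'].round(2),o['gripper_width'].round(4),o['ft_force'].round(2))
                                                                                                                                                                       ^^^^^^^^^^^^^^^^^^^^^^^^
AttributeError: 'float' object has no attribute 'round'
```

```bash
sed -i "s/o\['gripper_width'\].round(4)/round(o['gripper_width'],4)/" look.py; python3 look.py tray trayt
```

```text
4.72 [0.5479 0.3669 0.3415] yaw/tilt [[-1.0, 0.0048, -0.0006], [0.0006, -0.0004, -1.0]] [-0.16  0.84 -1.17  1.27  0.76  1.49  0.32] 0.0652 [-0.06  0.04  0.12]
wrist part [0.6205 0.3673] r 0.0144 rect [0.0223 0.0287] 89.2
wrist part [0.549  0.2643] r 0.0142 rect [0.0254 0.0261] 40.1
wrist part [0.5481 0.3668] r 0.0205 rect [0.0382 0.0392] 89.7
top part [0.5494 0.3656] r 0.0204 rect [0.0381 0.0357] 89.3
```

Call:
{"name": "play_rows", "arguments": {"rows": [{"delta_rot": [0,0,0],"offset": [0,0,0.09],"jaw": 60},{"delta_rot": [0,0,0],"offset": [0,0,0.18],"jaw": 60},{"delta_rot": [0,0,0],"offset": [0,0,0.27],"jaw": 60},{"delta_rot": [0,0,0],"offset": [0,0,0.35],"jaw": 60},{"delta_rot": [0,0,0],"offset": [0,0,0.38],"jaw": 60}]}}

```text
clock: 5.23
tcp_pos: [0.5468, 0.3644, 0.1842]
ee_rot: [0.001, 1.0, -0.003, -0.002]
ft_force: [0.8, -0.7, -0.7]
gripper_width: 0.0656
finger_force: 0.0
```

Call:
{"name": "play_rows", "arguments": {"rows": [{"delta_rot": [0,0,0],"offset": [0,0,0.02],"jaw": 60},{"delta_rot": [0,0,0],"offset": [0,0,0.04],"jaw": 60},{"delta_rot": [0,0,0],"offset": [0,0,0.06],"jaw": 60},{"delta_rot": [0,0,0],"offset": [0,0,0.06],"jaw": 60},{"delta_rot": [0,0,0],"offset": [0,0,0.06],"jaw": 60}]}}

```text
clock: 5.65
tcp_pos: [0.5482, 0.3676, 0.1662]
ee_rot: [0.001, 1.0, 0.0, 0.001]
ft_force: [-0.2, 0.2, 0.5]
gripper_width: 0.0653
finger_force: 0.0
```

Call:
{"name": "play_rows", "arguments": {"rows": [{"delta_rot": [0,0,0],"offset": [0,0,0],"jaw": 150},{"delta_rot": [0,0,0],"offset": [0,0,0],"jaw": 180},{"delta_rot": [0,0,0],"offset": [0,0,0],"jaw": 255},{"delta_rot": [0,0,0],"offset": [0,0,0],"jaw": 255},{"delta_rot": [0,0,0],"offset": [0,0,0],"jaw": 255}]}}

```text
clock: 6.07
tcp_pos: [0.5482, 0.3676, 0.1668]
ee_rot: [0.001, 1.0, 0.001, 0.001]
ft_force: [-0.1, -1.8, 6.8]
gripper_width: 0.0368
finger_force: 59.7
```

Call:
{"name": "play_rows", "arguments": {"rows": [{"delta_rot": [0,0,0],"offset": [0,0,-0.02],"jaw": 255},{"delta_rot": [0,0,0],"offset": [0,0,-0.05],"jaw": 255},{"delta_rot": [0,0,0],"offset": [0,0,-0.1],"jaw": 255},{"delta_rot": [0,0,0],"offset": [0,0,-0.15],"jaw": 255},{"delta_rot": [0,0,0],"offset": [0,0,-0.2],"jaw": 255}]}}

```text
clock: 6.48
tcp_pos: [0.5477, 0.3673, 0.247]
ee_rot: [0.0, 1.0, 0.0, -0.0]
ft_force: [0.2, -0.5, -1.2]
gripper_width: 0.037
finger_force: 60.3
```

Run:
```python
from look import *
st();parts("wrist",.1645,TRAY,"w2")
```

```text
6.48 [0.5477 0.3673 0.247 ] yaw/tilt [[-1.0, 0.0006, 0.0001], [-0.0001, 0.0006, -1.0]] [-0.16  0.93 -1.13  1.41  0.84  1.32  0.25] 0.037 [ 0.23 -0.54 -1.2 ]
wrist part [0.6269 0.3677] r 0.0116 rect [0.023  0.0083] 87.2
wrist part [0.5482 0.2648] r 0.015 rect [0.026  0.0278] 34.2
```

View pics/w2.png

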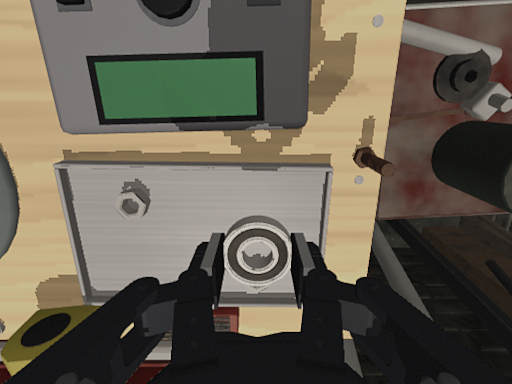

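The bearing sits flat between the pads. I carry it to the disc.

Call:
{"name": "play_rows", "arguments": {"rows": [{"delta_rot": [0,0,0],"offset": [0,0,-0.07],"jaw": 255},{"delta_rot": [0,0,0],"offset": [0,-0.07,-0.11],"jaw": 255},{"delta_rot": [0,0,0],"offset": [-0.005,-0.16,-0.11],"jaw": 255},{"delta_rot": [0,0,0],"offset": [-0.01,-0.25,-0.11],"jaw": 255},{"delta_rot": [0,0,0],"offset": [-0.01,-0.34,-0.11],"jaw": 255}]}}

```text
clock: 6.95
tcp_pos: [0.5519, 0.2301, 0.2902]
ee_rot: [0.0, 1.0, 0.0, 0.001]
ft_force: [1.6, -0.9, -1.5]
gripper_width: 0.0368
finger_force: 60.5
```

Call:
{"name": "play_rows", "arguments": {"rows": [{"delta_rot": [0,0,0],"offset": [0,-0.09,0],"jaw": 255},{"delta_rot": [0,0,0],"offset": [0,-0.18,0],"jaw": 255},{"delta_rot": [0,0,0],"offset": [0,-0.26,0],"jaw": 255},{"delta_rot": [0,0,0],"offset": [0,-0.31,0],"jaw": 255},{"delta_rot": [0,0,0],"offset": [0,-0.335,0],"jaw": 255}]}}

```text
clock: 7.37
tcp_pos: [0.552, 0.0932, 0.2893]
ee_rot: [0.003, 1.0, -0.001, 0.0]
ft_force: [-0.4, -1.3, -0.8]
gripper_width: 0.0371
finger_force: 60.9
```

Call:
{"name": "play_rows", "arguments": {"rows": [{"delta_rot": [0,0,0],"offset": [0,0,0.05],"jaw": 255},{"delta_rot": [0,0,0],"offset": [0,0,0.1],"jaw": 255},{"delta_rot": [0,0,0],"offset": [0,0,0.14],"jaw": 255},{"delta_rot": [0,0,0],"offset": [0,0,0.18],"jaw": 255},{"delta_rot": [0,0,0],"offset": [0,0,0.18],"jaw": 255}]}}

```text
clock: 7.78
tcp_pos: [0.5502, 0.0969, 0.2146]
ee_rot: [-0.0, 1.0, -0.001, -0.002]
ft_force: [-0.8, -0.5, -0.9]
gripper_width: 0.0367
finger_force: 60.9
```

```bash
python3 look.py
```

```text
7.78 [0.5502 0.0969 0.2146] yaw/tilt [[-1.0, -0.0004, 0.0042], [-0.0042, -0.0016, -1.0]] [ 0.36  0.88 -1.19  1.76  0.89  1.16  0.46] 0.0367 [-0.85 -0.51 -0.88]
```

Call:
{"name": "play_rows", "arguments": {"rows": [{"delta_rot": [0,0,0],"offset": [0,0,0.015],"jaw": 255},{"delta_rot": [0,0,0],"offset": [0,0,0.03],"jaw": 255},{"delta_rot": [0,0,0],"offset": [0,0,0.045],"jaw": 255},{"delta_rot": [0,0,0],"offset": [0,0,0.045],"jaw": 255},{"delta_rot": [0,0,0],"offset": [0,0,0.045],"jaw": 255}]}}

```text
clock: 8.2
tcp_pos: [0.5516, 0.0972, 0.1993]
ee_rot: [0.0, 1.0, -0.0, -0.0]
ft_force: [-0.8, 0.2, -0.4]
gripper_width: 0.0371
finger_force: 60.9
```

Call:
{"name": "play_rows", "arguments": {"rows": [{"delta_rot": [0,0,0],"offset": [0,0,0],"jaw": 130},{"delta_rot": [0,0,0],"offset": [0,0,0],"jaw": 105},{"delta_rot": [0,0,0],"offset": [0,0,0],"jaw": 105},{"delta_rot": [0,0,0],"offset": [0,0,0],"jaw": 105},{"delta_rot": [0,0,0],"offset": [0,0,0],"jaw": 105}]}}

```text
clock: 8.62
tcp_pos: [0.5518, 0.0972, 0.1995]
ee_rot: [0.001, 1.0, 0.0, 0.0]
ft_force: [-0.1, -0.2, -1.0]
gripper_width: 0.05
finger_force: 0.0
```

Call:
{"name": "play_rows", "arguments": {"rows": [{"delta_rot": [0,0,0],"offset": [0,0,-0.02],"jaw": 105},{"delta_rot": [0,0,0],"offset": [0,0,-0.06],"jaw": 105},{"delta_rot": [0,0,0],"offset": [0,0,-0.13],"jaw": 105},{"delta_rot": [0,0,0],"offset": [0,0,-0.2],"jaw": 105},{"delta_rot": [0,0,0],"offset": [0,0,-0.25],"jaw": 105}]}}

```text
clock: 9.03
tcp_pos: [0.5519, 0.0981, 0.3023]
ee_rot: [0.0, 1.0, 0.001, 0.001]
ft_force: [0.5, -0.0, -0.2]
gripper_width: 0.0501
finger_force: 0.0
```

```bash
python3 look.py disc disct
```

```text
9.03 [0.5519 0.0981 0.3023] yaw/tilt [[-1.0, 0.0004, -0.0021], [0.0021, 0.0017, -1.0]] [ 0.39  0.78 -1.26  1.65  0.77  1.3   0.56] 0.0501 [ 0.49 -0.05 -0.19]
wrist part [0.5922 0.1207] r 0.0191 rect [0.0064 0.0379] 46.4
wrist part [ 0.59   -0.0006] r 0.0227 rect [0.0453 0.008 ] 45.6
wrist part [0.5512 0.0986] r 0.0208 rect [0.0392 0.0403] 89.9
top part [0.5522 0.0986] r 0.0198 rect [0.0375 0.0323] 89.3
```

Call:
{"name": "play_rows", "arguments": {"rows": [{"delta_rot": [0,0,0],"offset": [-0.017,0.07,0],"jaw": 120},{"delta_rot": [0,0,0],"offset": [-0.034,0.14,0],"jaw": 120},{"delta_rot": [0,0,0],"offset": [-0.051,0.21,0],"jaw": 120},{"delta_rot": [0,0,0],"offset": [-0.07,0.28,0],"jaw": 120},{"delta_rot": [0,0,0],"offset": [-0.086,0.34,0],"jaw": 120}]}}

```text
clock: 9.55
tcp_pos: [0.586, 0.2348, 0.2988]
ee_rot: [-0.0, 1.0, -0.0, -0.0]
ft_force: [0.2, -0.7, 0.1]
gripper_width: 0.0453
finger_force: 0.0
```

Call:
{"name": "play_rows", "arguments": {"rows": [{"delta_rot": [0,0,0],"offset": [-0.02,0.08,0],"jaw": 120},{"delta_rot": [0,0,0],"offset": [-0.04,0.16,0],"jaw": 120},{"delta_rot": [0,0,0],"offset": [-0.06,0.24,0],"jaw": 120},{"delta_rot": [0,0,0],"offset": [-0.08,0.31,0],"jaw": 120},{"delta_rot": [0,0,0],"offset": [-0.086,0.335,0],"jaw": 120}]}}

```text
clock: 9.97
tcp_pos: [0.619, 0.372, 0.2981]
ee_rot: [-0.002, 1.0, 0.001, -0.001]
ft_force: [-0.7, -0.4, 0.1]
gripper_width: 0.045
finger_force: 0.0
```

Call:
{"name": "play_rows", "arguments": {"rows": [{"delta_rot": [0,0,0],"offset": [0,0,0],"jaw": 120},{"delta_rot": [0,0,0],"offset": [0,0,0],"jaw": 120}]}}

```text
clock: 10.13
tcp_pos: [0.6201, 0.3673, 0.2985]
ee_rot: [-0.0, 1.0, -0.001, -0.0]
ft_force: [0.1, -1.8, -0.3]
gripper_width: 0.0453
finger_force: 0.0
```

```bash
python3 look.py tray disct trayt
```

```text
10.13 [0.6201 0.3673 0.2985] yaw/tilt [[-1.0, -0.0002, 0.001], [-0.001, -0.0011, -1.0]] [-0.19  0.95 -1.12  1.11  0.83  1.51  0.45] 0.0453 [ 0.11 -1.76 -0.32]
wrist part [0.6211 0.3676] r 0.0134 rect [0.0263 0.0223] 0.0
wrist part [0.5488 0.2645] r 0.0143 rect [0.0233 0.0284] 7.8
top part [0.5509 0.2641] r 0.0147 rect [0.0245 0.022 ] 89.3
top part [0.6216 0.3676] r 0.0132 rect [0.0254 0.0219] 0.3
```

Call:
{"name": "play_rows", "arguments": {"rows": [{"delta_rot": [0,0,0],"offset": [0,0,0.08],"jaw": 120},{"delta_rot": [0,0,0],"offset": [0,0,0.16],"jaw": 120},{"delta_rot": [0,0,0],"offset": [0,0,0.23],"jaw": 120},{"delta_rot": [0,0,0],"offset": [0,0,0.27],"jaw": 120},{"delta_rot": [0,0,0],"offset": [0,0,0.29],"jaw": 120}]}}

```text
clock: 10.7
tcp_pos: [0.6206, 0.3645, 0.1805]
ee_rot: [0.001, 1.0, -0.002, -0.001]
ft_force: [-0.7, -1.2, -0.3]
gripper_width: 0.0451
finger_force: 0.0
```

Call:
{"name": "play_rows", "arguments": {"rows": [{"delta_rot": [0,0,0],"offset": [0,0,0.015],"jaw": 120},{"delta_rot": [0,0,0],"offset": [0,0,0.03],"jaw": 120},{"delta_rot": [0,0,0],"offset": [0,0,0.0425],"jaw": 120},{"delta_rot": [0,0,0],"offset": [0,0,0.0425],"jaw": 120},{"delta_rot": [0,0,0],"offset": [0,0,0.0425],"jaw": 120}]}}

```text
clock: 11.12
tcp_pos: [0.6209, 0.3674, 0.167]
ee_rot: [0.001, 1.0, 0.0, 0.0]
ft_force: [-0.2, -0.1, 0.3]
gripper_width: 0.0451
finger_force: 0.0
```

Call:
{"name": "play_rows", "arguments": {"rows": [{"delta_rot": [0,0,0],"offset": [0,0,0],"jaw": 180},{"delta_rot": [0,0,0],"offset": [0,0,0],"jaw": 220},{"delta_rot": [0,0,0],"offset": [0,0,0],"jaw": 255},{"delta_rot": [0,0,0],"offset": [0,0,0],"jaw": 255},{"delta_rot": [0,0,0],"offset": [0,0,0],"jaw": 255}]}}

```text
clock: 11.53
tcp_pos: [0.6209, 0.3676, 0.1674]
ee_rot: [0.001, 1.0, 0.001, 0.001]
ft_force: [-0.1, 0.2, 5.6]
gripper_width: 0.0215
finger_force: 59.4
```

Call:
{"name": "play_rows", "arguments": {"rows": [{"delta_rot": [0,0,0],"offset": [0,0,-0.02],"jaw": 255},{"delta_rot": [0,0,0],"offset": [0,0,-0.07],"jaw": 255},{"delta_rot": [0,0,0],"offset": [0,0,-0.14],"jaw": 255},{"delta_rot": [0,0,0],"offset": [0,0,-0.22],"jaw": 255},{"delta_rot": [0,0,0],"offset": [0,0,-0.3],"jaw": 255}]}}

```text
clock: 11.95
tcp_pos: [0.6203, 0.3666, 0.287]
ee_rot: [0.0, 1.0, -0.001, -0.001]
ft_force: [-0.1, 0.3, -0.3]
gripper_width: 0.0213
finger_force: 58.9
```

Call:
{"name": "play_rows", "arguments": {"rows": [{"delta_rot": [0,0,0],"offset": [0.011,-0.07,0],"jaw": 255},{"delta_rot": [0,0,0],"offset": [0.025,-0.15,0],"jaw": 255},{"delta_rot": [0,0,0],"offset": [0.04,-0.24,0],"jaw": 255},{"delta_rot": [0,0,0],"offset": [0.055,-0.33,0],"jaw": 255},{"delta_rot": [0,0,0],"offset": [0.07,-0.42,0],"jaw": 255}]}}

```text
clock: 12.37
tcp_pos: [0.5918, 0.1973, 0.2862]
ee_rot: [0.0, 1.0, -0.001, -0.0]
ft_force: [0.7, 0.4, -0.1]
gripper_width: 0.0212
finger_force: 58.9
```

Call:
{"name": "play_rows", "arguments": {"rows": [{"delta_rot": [0,0,0],"offset": [0.015,-0.09,0],"jaw": 255},{"delta_rot": [0,0,0],"offset": [0.03,-0.18,0],"jaw": 255},{"delta_rot": [0,0,0],"offset": [0.045,-0.27,0],"jaw": 255},{"delta_rot": [0,0,0],"offset": [0.06,-0.35,0],"jaw": 255},{"delta_rot": [0,0,0],"offset": [0.065,-0.405,0],"jaw": 255}]}}

```text
clock: 12.78
tcp_pos: [0.5654, 0.0328, 0.2858]
ee_rot: [0.002, 1.0, -0.002, -0.001]
ft_force: [0.5, 0.8, -1.2]
gripper_width: 0.0215
finger_force: 58.9
```

Call:
{"name": "play_rows", "arguments": {"rows": [{"delta_rot": [0,0,0],"offset": [0,0,0],"jaw": 255},{"delta_rot": [0,0,0],"offset": [0,0,0.06],"jaw": 255},{"delta_rot": [0,0,0],"offset": [0,0,0.12],"jaw": 255},{"delta_rot": [0,0,0],"offset": [0,0,0.16],"jaw": 255},{"delta_rot": [0,0,0],"offset": [0,0,0.18],"jaw": 255}]}}

```text
clock: 13.2
tcp_pos: [0.5653, 0.0367, 0.212]
ee_rot: [0.0, 1.0, -0.001, -0.002]
ft_force: [-0.0, -0.4, -0.8]
gripper_width: 0.0212
finger_force: 58.9
```

```bash
python3 look.py disct trayt
```

```text
13.2 [0.5653 0.0367 0.212 ] yaw/tilt [[-1.0, 0.0003, 0.0033], [-0.0033, -0.0013, -1.0]] [ 0.46  0.89 -1.19  1.74  0.9   1.17  0.57] 0.0212 [-0.02 -0.37 -0.79]
top part [0.5502 0.2622] r 0.0128 rect [0.0244 0.022 ] 89.3
top part [0.5525 0.0982] r 0.0204 rect [0.0373 0.038 ] 88.3
```

Call:
{"name": "play_rows", "arguments": {"rows": [{"delta_rot": [0,0,0],"offset": [0,0,0.015],"jaw": 255},{"delta_rot": [0,0,0],"offset": [0,0,0.03],"jaw": 255},{"delta_rot": [0,0,0],"offset": [0,0,0.0385],"jaw": 255},{"delta_rot": [0,0,0],"offset": [0,0,0.0385],"jaw": 255},{"delta_rot": [0,0,0],"offset": [0,0,0.0385],"jaw": 255}]}}

```text
clock: 13.72
tcp_pos: [0.5664, 0.0372, 0.1991]
ee_rot: [0.0, 1.0, -0.0, 0.0]
ft_force: [0.3, 1.0, 0.1]
gripper_width: 0.0215
finger_force: 58.9
```

Call:
{"name": "play_rows", "arguments": {"rows": [{"delta_rot": [0,0,0],"offset": [0,0,0],"jaw": 170},{"delta_rot": [0,0,0],"offset": [0,0,0],"jaw": 155},{"delta_rot": [0,0,0],"offset": [0,0,0],"jaw": 155},{"delta_rot": [0,0,0],"offset": [0,0,0],"jaw": 155},{"delta_rot": [0,0,0],"offset": [0,0,0],"jaw": 155}]}}

```text
clock: 14.13
tcp_pos: [0.5664, 0.0371, 0.199]
ee_rot: [0.001, 1.0, -0.0, 0.0]
ft_force: [-1.1, -0.0, -0.3]
gripper_width: 0.0332
finger_force: 0.0
```

Call:
{"name": "play_rows", "arguments": {"rows": [{"delta_rot": [0,0,0],"offset": [0,0,-0.02],"jaw": 155},{"delta_rot": [0,0,0],"offset": [0,0,-0.06],"jaw": 155},{"delta_rot": [0,0,0],"offset": [0,0,-0.13],"jaw": 155},{"delta_rot": [0,0,0],"offset": [0,0,-0.2],"jaw": 155},{"delta_rot": [0,0,0],"offset": [0,0,-0.25],"jaw": 155}]}}

```text
clock: 14.55
tcp_pos: [0.5669, 0.0383, 0.3029]
ee_rot: [0.0, 1.0, 0.001, 0.002]
ft_force: [0.3, 0.2, 0.4]
gripper_width: 0.0338
finger_force: 0.0
```

```bash
python3 look.py disc disct
```

```text
14.55 [0.5669 0.0383 0.3029] yaw/tilt [[-1.0, 0.0002, -0.0033], [0.0033, 0.002, -1.0]] [ 0.49  0.79 -1.26  1.62  0.78  1.31  0.67] 0.0338 [0.32 0.22 0.44]
wrist part [0.5925 0.1195] r 0.0186 rect [0.0066 0.037 ] 47.2
wrist part [ 0.5919 -0.0027] r 0.021 rect [0.0419 0.0074] 46.9
wrist part [0.5666 0.0384] r 0.0141 rect [0.0221 0.0279] 89.1
wrist part [0.5514 0.0978] r 0.0207 rect [0.0409 0.0392] 47.1
top part [0.5529 0.0986] r 0.0206 rect [0.0373 0.038 ] 88.3
top part [0.5686 0.0381] r 0.0132 rect [0.0213 0.0232] 8.7
```

Call:
{"name": "play_rows", "arguments": {"rows": [{"delta_rot": [0,0,0],"offset": [0.005,0.06,0],"jaw": 140},{"delta_rot": [0,0,0],"offset": [0.011,0.14,0],"jaw": 140},{"delta_rot": [0,0,0],"offset": [0.016,0.22,0],"jaw": 140},{"delta_rot": [0,0,0],"offset": [0.022,0.3,0],"jaw": 140},{"delta_rot": [0,0,0],"offset": [0.028,0.36,0],"jaw": 140}]}}

```text
clock: 15.07
tcp_pos: [0.5544, 0.1841, 0.2996]
ee_rot: [-0.001, 1.0, 0.001, 0.0]
ft_force: [-0.8, 0.3, -0.1]
gripper_width: 0.0389
finger_force: 0.0
```

Call:
{"name": "play_rows", "arguments": {"rows": [{"delta_rot": [0,0,0.05],"offset": [0.008,0.07,0],"jaw": 140},{"delta_rot": [0,0,0.1],"offset": [0.016,0.14,0],"jaw": 140},{"delta_rot": [0,0,0.15],"offset": [0.016,0.2,0],"jaw": 140},{"delta_rot": [0,0,0.2],"offset": [0.016,0.2075,0],"jaw": 140},{"delta_rot": [0,0,0.225],"offset": [0.016,0.2075,0],"jaw": 140}]}}

```text
clock: 15.48
tcp_pos: [0.5477, 0.2671, 0.2996]
ee_rot: [0.234, 0.972, 0.001, -0.0]
ft_force: [1.1, -0.0, 0.1]
gripper_width: 0.0387
finger_force: 0.0
```

Call:
{"name": "play_rows", "arguments": {"rows": [{"delta_rot": [0,0,0],"offset": [0,0,0.05],"jaw": 140},{"delta_rot": [0,0,0],"offset": [0,0,0.1],"jaw": 140},{"delta_rot": [0,0,0],"offset": [0,0,0.125],"jaw": 140},{"delta_rot": [0,0,0],"offset": [0,0,0.125],"jaw": 140},{"delta_rot": [0,0,0],"offset": [0,0,0.125],"jaw": 140}]}}

```text
clock: 15.9
tcp_pos: [0.5488, 0.2641, 0.249]
ee_rot: [0.234, 0.972, -0.0, -0.0]
ft_force: [0.5, 0.4, 0.6]
gripper_width: 0.0384
finger_force: 0.0
```

Run:
```python
from look import *
st();parts("wrist",.1645,TRAY,"w3");parts("top",.1645,TRAY)
im=cv2.imread("pics/w3.png");c=manip.camera_info("wrist");u,v=proj(c,[.549,.2643,.177]).astype(int)
cv2.imwrite("pics/w3c.png",cv2.resize(im[max(v-40,0):v+40,u-60:u+60],None,fx=6,fy=6))
```

```text
15.9 [0.5488 0.2641 0.249 ] yaw/tilt [[-0.8906, 0.4547, 0.0007], [-0.0008, -0.0, -1.0]] [ 0.    0.83 -1.04  1.57  0.76  1.19 -0.1 ] 0.0384 [0.51 0.39 0.58]
wrist part [0.5488 0.2636] r 0.014 rect [0.0232 0.0277] 68.6
```

View pics/w3c.png

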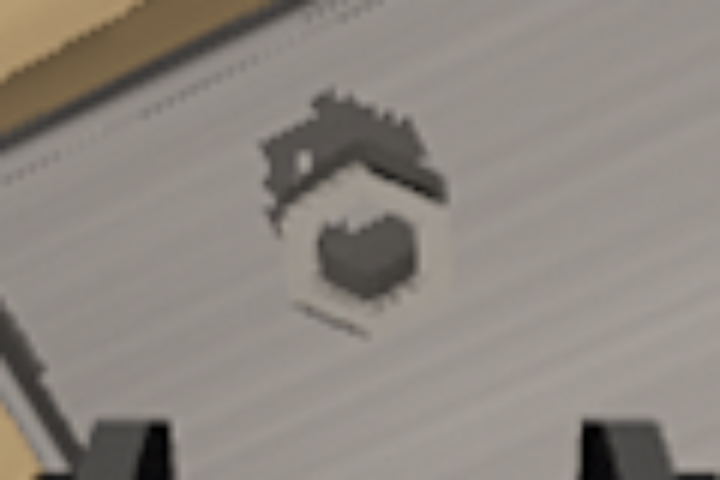

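The nut's flats face the fingers, with its centre at about (365,250) in the crop. I grip it.

Call:
{"name": "play_rows", "arguments": {"rows": [{"delta_rot": [0,0,0],"offset": [0,0,0.06],"jaw": 140},{"delta_rot": [0,0,0],"offset": [0,0,0.12],"jaw": 140},{"delta_rot": [0,0,0],"offset": [0,0,0.17],"jaw": 140},{"delta_rot": [0,0,0],"offset": [0,0,0.2],"jaw": 140},{"delta_rot": [0,0,0],"offset": [0,0,0.2075],"jaw": 140}]}}

```text
clock: 16.42
tcp_pos: [0.5486, 0.2635, 0.1646]
ee_rot: [0.234, 0.972, -0.001, -0.001]
ft_force: [0.1, 0.4, 1.3]
gripper_width: 0.0385
finger_force: 0.0
```

Call:
{"name": "play_rows", "arguments": {"rows": [{"delta_rot": [0,0,0],"offset": [0,0,0],"jaw": 140},{"delta_rot": [0,0,0],"offset": [0,0,0],"jaw": 190},{"delta_rot": [0,0,0],"offset": [0,0,0],"jaw": 255},{"delta_rot": [0,0,0],"offset": [0,0,0],"jaw": 255},{"delta_rot": [0,0,0],"offset": [0,0,0],"jaw": 255}]}}

```text
clock: 16.83
tcp_pos: [0.5496, 0.2652, 0.1677]
ee_rot: [0.234, 0.972, 0.001, 0.001]
ft_force: [-0.1, -0.9, 6.6]
gripper_width: 0.0214
finger_force: 59.5
```

Call:
{"name": "play_rows", "arguments": {"rows": [{"delta_rot": [0,0,0],"offset": [0,0,-0.02],"jaw": 255},{"delta_rot": [0,0,0],"offset": [0,0,-0.07],"jaw": 255},{"delta_rot": [0,0,0],"offset": [0,0,-0.14],"jaw": 255},{"delta_rot": [0,0,0],"offset": [0,0,-0.22],"jaw": 255},{"delta_rot": [0,0,0],"offset": [0,0,-0.3],"jaw": 255}]}}

```text
clock: 17.25
tcp_pos: [0.5485, 0.2638, 0.2874]
ee_rot: [0.234, 0.972, -0.0, -0.0]
ft_force: [0.4, -0.4, -1.1]
gripper_width: 0.0217
finger_force: 58.9
```

Call:
{"name": "play_rows", "arguments": {"rows": [{"delta_rot": [0,0,-0.05],"offset": [0,0,0],"jaw": 255},{"delta_rot": [0,0,-0.1],"offset": [0,0,0],"jaw": 255},{"delta_rot": [0,0,-0.15],"offset": [0,0,0],"jaw": 255},{"delta_rot": [0,0,-0.2],"offset": [0,0,0],"jaw": 255},{"delta_rot": [0,0,-0.225],"offset": [0,0,0],"jaw": 255}]}}

```text
clock: 17.67
tcp_pos: [0.5489, 0.2639, 0.2864]
ee_rot: [-0.002, 1.0, -0.0, 0.0]
ft_force: [0.7, -0.4, 0.1]
gripper_width: 0.0212
finger_force: 58.9
```

```bash
python3 look.py disct
```

```text
17.67 [0.5489 0.2639 0.2864] yaw/tilt [[-1.0, -0.0038, -0.0002], [0.0002, -0.0002, -1.0]] [ 0.05  0.84 -1.18  1.52  0.79  1.32  0.36] 0.0212 [ 0.69 -0.38  0.09]
```

Call:
{"name": "play_rows", "arguments": {"rows": [{"delta_rot": [0,0,0],"offset": [0.01,-0.06,0],"jaw": 255},{"delta_rot": [0,0,0],"offset": [0.02,-0.13,0],"jaw": 255},{"delta_rot": [0,0,0],"offset": [0.03,-0.21,0],"jaw": 255},{"delta_rot": [0,0,0],"offset": [0.04,-0.29,0],"jaw": 255},{"delta_rot": [0,0,0],"offset": [0.05,-0.36,0],"jaw": 255}]}}

```text
clock: 18.13
tcp_pos: [0.5285, 0.118, 0.2861]
ee_rot: [0.002, 1.0, -0.001, 0.0]
ft_force: [0.0, -0.4, 0.1]
gripper_width: 0.0215
finger_force: 58.9
```

Call:
{"name": "play_rows", "arguments": {"rows": [{"delta_rot": [0,0,0],"offset": [0.01,-0.07,0],"jaw": 255},{"delta_rot": [0,0,0],"offset": [0.02,-0.14,0],"jaw": 255},{"delta_rot": [0,0,0],"offset": [0.03,-0.2,0],"jaw": 255},{"delta_rot": [0,0,0],"offset": [0.03,-0.2325,0],"jaw": 255},{"delta_rot": [0,0,0],"offset": [0.03,-0.2325,0],"jaw": 255}]}}

```text
clock: 18.55
tcp_pos: [0.5166, 0.0231, 0.2856]
ee_rot: [0.004, 1.0, -0.002, -0.0]
ft_force: [0.1, -1.1, -0.0]
gripper_width: 0.0209
finger_force: 58.9
```

Call:
{"name": "play_rows", "arguments": {"rows": [{"delta_rot": [0,0,0],"offset": [0,0,0.05],"jaw": 255},{"delta_rot": [0,0,0],"offset": [0,0,0.1],"jaw": 255},{"delta_rot": [0,0,0],"offset": [0,0,0.14],"jaw": 255},{"delta_rot": [0,0,0],"offset": [0,0,0.17],"jaw": 255},{"delta_rot": [0,0,0],"offset": [0,0,0.18],"jaw": 255}]}}

```text
clock: 18.97
tcp_pos: [0.516, 0.0277, 0.2125]
ee_rot: [0.0, 1.0, -0.0, -0.001]
ft_force: [-0.0, 0.0, 0.1]
gripper_width: 0.0213
finger_force: 58.9
```

Call:
{"name": "play_rows", "arguments": {"rows": [{"delta_rot": [0,0,0],"offset": [0,0,0.015],"jaw": 255},{"delta_rot": [0,0,0],"offset": [0,0,0.03],"jaw": 255},{"delta_rot": [0,0,0],"offset": [0,0,0.0385],"jaw": 255},{"delta_rot": [0,0,0],"offset": [0,0,0.0385],"jaw": 255},{"delta_rot": [0,0,0],"offset": [0,0,0.0385],"jaw": 255}]}}

```text
clock: 19.38
tcp_pos: [0.517, 0.0275, 0.1988]
ee_rot: [0.0, 1.0, 0.0, 0.0]
ft_force: [-1.1, 0.4, -1.1]
gripper_width: 0.0218
finger_force: 58.9
```

Call:
{"name": "play_rows", "arguments": {"rows": [{"delta_rot": [0,0,0],"offset": [0,0,0],"jaw": 170},{"delta_rot": [0,0,0],"offset": [0,0,0],"jaw": 155},{"delta_rot": [0,0,0],"offset": [0,0,0],"jaw": 155},{"delta_rot": [0,0,0],"offset": [0,0,0],"jaw": 155},{"delta_rot": [0,0,0],"offset": [0,0,0],"jaw": 155}]}}

```text
clock: 19.8
tcp_pos: [0.5168, 0.0271, 0.1985]
ee_rot: [0.001, 1.0, -0.0, 0.0]
ft_force: [0.4, -0.9, -0.6]
gripper_width: 0.0335
finger_force: 0.0
```

Call:
{"name": "play_rows", "arguments": {"rows": [{"delta_rot": [0,0,0],"offset": [0,0,-0.02],"jaw": 155},{"delta_rot": [0,0,0],"offset": [0,0,-0.07],"jaw": 155},{"delta_rot": [0,0,0],"offset": [0,0,-0.14],"jaw": 155},{"delta_rot": [0,0,0],"offset": [0,0,-0.21],"jaw": 155},{"delta_rot": [0,0,0],"offset": [0,0,-0.28],"jaw": 155}]}}

```text
clock: 20.22
tcp_pos: [0.5164, 0.0274, 0.3123]
ee_rot: [0.0, 1.0, 0.0, -0.0]
ft_force: [0.9, -0.3, -0.5]
gripper_width: 0.0334
finger_force: 0.0
```

Call:
{"name": "play_rows", "arguments": {"rows": [{"delta_rot": [0,0,0],"offset": [0,0.08,-0.07],"jaw": 155},{"delta_rot": [0,0,0],"offset": [0,0.16,-0.14],"jaw": 155},{"delta_rot": [0,0,0],"offset": [0,0.2,-0.2],"jaw": 155},{"delta_rot": [0,0,0],"offset": [0,0.2,-0.2],"jaw": 155},{"delta_rot": [0,0,0],"offset": [0,0.2,-0.2],"jaw": 155}]}}

```text
clock: 20.63
tcp_pos: [0.5168, 0.1091, 0.3925]
ee_rot: [-0.001, 1.0, 0.001, 0.002]
ft_force: [0.2, -0.5, -1.6]
gripper_width: 0.0331
finger_force: 0.0
```

Run:
```python
from look import *
st();parts("wrist",.1955,(.485,.61,-.02,.135),"w4")
for n in("wrist","top","scene"):
    c=manip.camera_info(n);im,d=manip.grab_frame(n);P=cloud(c,d);Z=P[...,2]
    Q=P[(P[...,0]>.43)&(P[...,0]<.65)&(P[...,1]<-.045)&(P[...,1]>-.11)&(Z>.2)&(Z<.45)]
    if len(Q):print(n,"post",len(Q),Q.min(0).round(3),Q.max(0).round(3),[(z,Q[abs(Q[:,2]-z)<.01][:,1].max().round(3)) for z in (.24,.26,.28,.3,.32) if (abs(Q[:,2]-z)<.01).any()])
    H=P[(Z>.25)&(Z<.262)&(abs(P[...,0]-.463)<.025)&(abs(P[...,1]-.066)<.025)]
    if len(H):print(n,"handle",len(H),H.mean(0).round(4),H.min(0).round(4),H.max(0).round(4))
    np.save(f"pics/{n}4.npy",d)
```

```text
20.63 [0.5168 0.1091 0.3925] yaw/tilt [[-1.0, -0.0019, -0.0033], [0.0033, 0.0012, -1.0]] [ 0.42  0.65 -1.33  1.58  0.64  1.41  0.61] 0.0331 [ 0.23 -0.54 -1.55]
wrist part [0.5934 0.1218] r 0.0175 rect [0.0062 0.0348] 46.3
wrist part [ 0.5901 -0.0016] r 0.0226 rect [0.0449 0.0076] 43.2
wrist part [0.5667 0.0392] r 0.0141 rect [0.0254 0.0261] 61.3
wrist part [0.551  0.0986] r 0.0208 rect [0.04  0.038] 0.1
wrist part [0.5184 0.0295] r 0.0138 rect [0.0234 0.0273] 33.6
wrist post 4276 [ 0.496 -0.098  0.2  ] [ 0.561 -0.045  0.37 ] [(0.24, np.float64(-0.066)), (0.26, np.float64(-0.061)), (0.28, np.float64(-0.056)), (0.3, np.float64(-0.051)), (0.32, np.float64(-0.046))]
wrist handle 225 [0.4622 0.064  0.2545] [0.454  0.0556 0.25  ] [0.4708 0.0716 0.257 ]
top post 21 [ 0.498 -0.1    0.202] [ 0.504 -0.076  0.221] []
top handle 33 [0.4637 0.0631 0.2541] [0.4558 0.0566 0.2502] [0.471  0.0702 0.2588]
scene post 825 [ 0.494 -0.101  0.2  ] [ 0.561 -0.045  0.368] [(0.24, np.float64(-0.068)), (0.26, np.float64(-0.062)), (0.28, np.float64(-0.058)), (0.3, np.float64(-0.053)), (0.32, np.float64(-0.048))]
scene handle 41 [0.4611 0.0625 0.2532] [0.4537 0.0539 0.25  ] [0.4701 0.0711 0.2571]
```

View pics/w4.png

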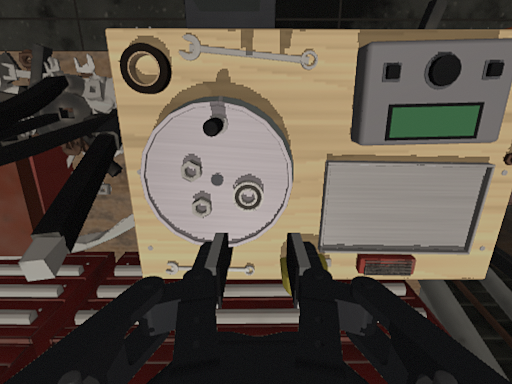

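The wrist view shows all three parts flat on the disc: nuts at (191,170) and (202,206), bearing at (248,195), handle at (213,127), key at (443,70). The post leans toward the disc, so I'll tilt the hand away from it for the swing. Key first.

Call:
{"name": "play_rows", "arguments": {"rows": [{"delta_rot": [0,0,0],"offset": [0.028,0.052,0],"jaw": 255},{"delta_rot": [0,0,0],"offset": [0.056,0.104,0],"jaw": 255},{"delta_rot": [0,0,0],"offset": [0.084,0.156,0],"jaw": 255},{"delta_rot": [0,0,0],"offset": [0.112,0.208,0],"jaw": 255},{"delta_rot": [0,0,0],"offset": [0.14,0.26,0],"jaw": 255}]}}

```text
clock: 21.25
tcp_pos: [0.4605, 0.2107, 0.3894]
ee_rot: [0.001, 1.0, -0.001, -0.001]
ft_force: [0.2, 0.9, 0.1]
gripper_width: 0.0001
finger_force: 0.0
```

Call:
{"name": "play_rows", "arguments": {"rows": [{"delta_rot": [0,0,0],"offset": [0.04,0.07,0.05],"jaw": 255},{"delta_rot": [0,0,0],"offset": [0.08,0.14,0.1],"jaw": 255},{"delta_rot": [0,0,0],"offset": [0.12,0.21,0.15],"jaw": 255},{"delta_rot": [0,0,0],"offset": [0.14,0.26,0.2],"jaw": 255},{"delta_rot": [0,0,0],"offset": [0.14,0.26,0.225],"jaw": 255}]}}

```text
clock: 21.67
tcp_pos: [0.4018, 0.3178, 0.2983]
ee_rot: [-0.003, 1.0, 0.0, -0.002]
ft_force: [0.6, 0.5, -0.7]
gripper_width: 0.0001
finger_force: 0.0
```

Call:
{"name": "play_rows", "arguments": {"rows": [{"delta_rot": [0,0,0],"offset": [0,0,0],"jaw": 255},{"delta_rot": [0,0,0],"offset": [0,0,0],"jaw": 255},{"delta_rot": [0,0,0],"offset": [0,0,0],"jaw": 255}]}}

```text
clock: 21.92
tcp_pos: [0.4062, 0.3141, 0.3007]
ee_rot: [0.002, 1.0, -0.0, 0.0]
ft_force: [0.3, 0.4, 1.3]
gripper_width: 0.0002
finger_force: 0.0
```

```bash
cat > key.py <<'E'
from look import *
st()
for n in("wrist","top"):
    c=manip.camera_info(n);im,d=manip.grab_frame(n)
    u,v=proj(c,[.405,.315,.2095]);g=im.max(2)
    m=(g<60).astype(np.uint8)
    for cn in cv2.findContours(m,0,1)[0]:
        a=cv2.contourArea(cn);ce,r=cv2.minEnclosingCircle(cn);w=ray(c,ce,.2095)
        if a>25 and abs(w[0]-.405)<.025 and abs(w[1]-.315)<.075:print(n,"dark",np.round(ce,1),round(r,1),round(a/(np.pi*r*r),2),w.round(4))
    if n=="wrist":cv2.imwrite("pics/key.png",im)
E
python3 key.py;python3 - <<'E'
from look import *
for n in("wrist","scene"):
    c=manip.camera_info(n);P=cloud(c,np.load(f"pics/{n}4.npy")) if n=="scene" else None
    if P is None:continue
    for z in np.arange(.24,.46,.02):
        Q=P[(P[...,0]>.43)&(P[...,0]<.62)&(P[...,1]<-.0)&(P[...,1]>-.13)&(abs(P[...,2]-z)<.01)]
        if len(Q):print(round(z,2),len(Q),Q.min(0).round(3),Q.max(0).round(3))
E
```

```text
21.92 [0.4062 0.3141 0.3007] yaw/tilt [[-1.0, 0.0038, -0.0003], [0.0003, -0.0004, -1.0]] [-0.07  0.69 -1.2   1.78  0.7   1.18  0.08] 0.0002 [0.29 0.35 1.31]
wrist dark [196.8 191.6] 11.0 0.59 [0.4022 0.2611 0.2095]
wrist dark [319.5 189.5] 9.9 0.71 [0.4006 0.3707 0.2095]
wrist dark [257.4 190.7] 18.5 0.85 [0.4015 0.3152 0.2095]
0.24 92 [ 0.504 -0.094  0.23 ] [ 0.531 -0.068  0.25 ]
0.26 98 [ 0.51  -0.089  0.25 ] [ 0.538 -0.062  0.27 ]
0.28 99 [ 0.514 -0.084  0.27 ] [ 0.545 -0.058  0.29 ]
0.3 109 [ 0.519 -0.078  0.29 ] [ 0.549 -0.053  0.31 ]
0.32 112 [ 0.523 -0.075  0.31 ] [ 0.554 -0.048  0.33 ]
0.34 111 [ 0.53 -0.07  0.33] [ 0.559 -0.043  0.349]
0.36 114 [ 0.539 -0.062  0.35 ] [ 0.561 -0.041  0.368]
```

Call:
{"name": "play_rows", "arguments": {"rows": [{"delta_rot": [0,0,0],"offset": [0.0075,0,0.05],"jaw": 255},{"delta_rot": [0,0,0],"offset": [0.0075,0,0.1],"jaw": 255},{"delta_rot": [0,0,0],"offset": [0.0075,0,0.15],"jaw": 255},{"delta_rot": [0,0,0],"offset": [0.0075,0,0.19],"jaw": 255},{"delta_rot": [0,0,0],"offset": [0.0075,0,0.2],"jaw": 255}]}}

```text
clock: 22.43
tcp_pos: [0.4023, 0.3133, 0.2188]
ee_rot: [0.001, 1.0, -0.001, -0.001]
ft_force: [0.1, -0.4, 0.3]
gripper_width: 0.0002
finger_force: 0.0
```

Call:
{"name": "play_rows", "arguments": {"rows": [{"delta_rot": [0,0,0],"offset": [0,0,0.005],"jaw": 255},{"delta_rot": [0,0,0],"offset": [0,0,0.01],"jaw": 255},{"delta_rot": [0,0,0],"offset": [0,0,0.015],"jaw": 255},{"delta_rot": [0,0,0],"offset": [0,0,0.015],"jaw": 255},{"delta_rot": [0,0,0],"offset": [0,0,0.015],"jaw": 255}]}}

```text
clock: 22.85
tcp_pos: [0.4023, 0.3156, 0.2151]
ee_rot: [0.001, 1.0, 0.0, 0.0]
ft_force: [0.3, 0.3, -0.8]
gripper_width: 0.0003
finger_force: 0.0
```

Call:
{"name": "play_rows", "arguments": {"rows": [{"delta_rot": [0,0,0],"offset": [0,0,0.0025],"jaw": 255},{"delta_rot": [0,0,0],"offset": [0,0,0.0025],"jaw": 255},{"delta_rot": [0,0,0],"offset": [0,0,0.0025],"jaw": 255},{"delta_rot": [0,0,0],"offset": [0,0,0.0025],"jaw": 255},{"delta_rot": [0,0,0],"offset": [0,0,0.0025],"jaw": 255}]}}

```text
clock: 23.27
tcp_pos: [0.402, 0.3153, 0.2135]
ee_rot: [0.0, 1.0, -0.0, 0.0]
ft_force: [0.6, -0.1, -0.4]
gripper_width: 0.0002
finger_force: 0.0
```

```bash
python3 look.py
```

```text
23.27 [0.402  0.3153 0.2135] yaw/tilt [[-1.0, 0.001, -0.0001], [0.0001, -0.0, -1.0]] [-0.13  0.79 -1.11  1.9   0.84  1.02 -0.05] 0.0002 [ 0.56 -0.06 -0.45]
```

Call:
{"name": "play_rows", "arguments": {"rows": [{"delta_rot": [0,0,0],"offset": [0,0,0.0025],"jaw": 255},{"delta_rot": [0,0,0],"offset": [0,0,0.005],"jaw": 255},{"delta_rot": [0,0,0],"offset": [0,0,0.005],"jaw": 255},{"delta_rot": [0,0,0],"offset": [0,0,0.005],"jaw": 255},{"delta_rot": [0,0,0],"offset": [0,0,0.005],"jaw": 255}]}}

```text
clock: 23.68
tcp_pos: [0.402, 0.3153, 0.2114]
ee_rot: [0.001, 1.0, -0.0, 0.0]
ft_force: [0.1, 0.5, -0.9]
gripper_width: -0.0001
finger_force: 0.0
```

Call:
{"name": "play_rows", "arguments": {"rows": [{"delta_rot": [0,0,0],"offset": [0,0,0.0025],"jaw": 255},{"delta_rot": [0,0,0],"offset": [0,0,0.0025],"jaw": 255},{"delta_rot": [0,0,0],"offset": [0,0,0.0025],"jaw": 255},{"delta_rot": [0,0,0],"offset": [0,0,0.0025],"jaw": 255}]}}

```text
clock: 24.02
tcp_pos: [0.402, 0.3153, 0.2105]
ee_rot: [0.001, 1.0, -0.0, -0.0]
ft_force: [0.4, 0.3, 0.7]
gripper_width: 0.0001
finger_force: 0.0
```

Call:
{"name": "play_rows", "arguments": {"rows": [{"delta_rot": [0,0,0],"offset": [0,0,0.00125],"jaw": 255},{"delta_rot": [0,0,0],"offset": [0,0,0.00125],"jaw": 255},{"delta_rot": [0,0,0],"offset": [0,0,0.00125],"jaw": 255},{"delta_rot": [0,0,0],"offset": [0,0,0.00125],"jaw": 255}]}}

```text
clock: 24.35
tcp_pos: [0.402, 0.3153, 0.21]
ee_rot: [0.001, 1.0, -0.0, 0.0]
ft_force: [-0.0, 0.1, 1.2]
gripper_width: -0.0002
finger_force: 0.0
```

Call:
{"name": "play_rows", "arguments": {"rows": [{"delta_rot": [0,0,0],"offset": [0,0,0.00125],"jaw": 255},{"delta_rot": [0,0,0],"offset": [0,0,0.00125],"jaw": 255},{"delta_rot": [0,0,0],"offset": [0,0,0.00125],"jaw": 255},{"delta_rot": [0,0,0],"offset": [0,0,0.00125],"jaw": 255}]}}

```text
clock: 24.68
tcp_pos: [0.402, 0.3154, 0.2095]
ee_rot: [0.0, 1.0, 0.0, 0.0]
ft_force: [-0.3, -0.2, 0.2]
gripper_width: -0.0003
finger_force: 0.4
```

Call:
{"name": "play_rows", "arguments": {"rows": [{"delta_rot": [0,0,0],"offset": [0,0,0.00125],"jaw": 255},{"delta_rot": [0,0,0],"offset": [0,0,0.00125],"jaw": 255},{"delta_rot": [0,0,0],"offset": [0,0,0.00125],"jaw": 255},{"delta_rot": [0,0,0],"offset": [0,0,0.00125],"jaw": 255}]}}

```text
clock: 25.02
tcp_pos: [0.402, 0.3154, 0.2091]
ee_rot: [0.0, 1.0, 0.0, 0.0]
ft_force: [-1.1, -1.4, 2.8]
gripper_width: -0.0
finger_force: 1.4
```

Call:
{"name": "play_rows", "arguments": {"rows": [{"delta_rot": [0,0,0],"offset": [0,0,0.00125],"jaw": 255},{"delta_rot": [0,0,0],"offset": [0,0,0.00125],"jaw": 255},{"delta_rot": [0,0,0],"offset": [0,0,0.00125],"jaw": 255},{"delta_rot": [0,0,0],"offset": [0,0,0.00125],"jaw": 255}]}}

```text
clock: 25.35
tcp_pos: [0.402, 0.3153, 0.2086]
ee_rot: [0.0, 1.0, -0.0, 0.0]
ft_force: [-0.5, -1.5, 3.8]
gripper_width: 0.0
finger_force: 2.1
```

Call:
{"name": "play_rows", "arguments": {"rows": [{"delta_rot": [0,0,0],"offset": [0,0,0.00125],"jaw": 255},{"delta_rot": [0,0,0],"offset": [0,0,0.00125],"jaw": 255},{"delta_rot": [0,0,0],"offset": [0,0,0.00125],"jaw": 255},{"delta_rot": [0,0,0],"offset": [0,0,0.00125],"jaw": 255}]}}

```text
clock: 25.68
tcp_pos: [0.402, 0.3153, 0.208]
ee_rot: [0.0, 1.0, -0.0, 0.0]
ft_force: [-0.1, -0.0, 5.0]
gripper_width: 0.0002
finger_force: 2.4
```

Call:
{"name": "play_rows", "arguments": {"rows": [{"delta_rot": [0,0,0],"offset": [0,0,0.00125],"jaw": 255},{"delta_rot": [0,0,0],"offset": [0,0,0.00125],"jaw": 255},{"delta_rot": [0,0,0],"offset": [0,0,0.0025],"jaw": 255},{"delta_rot": [0,0,0],"offset": [0,0,0.0025],"jaw": 255}]}}

```text
clock: 26.02
tcp_pos: [0.402, 0.3153, 0.2069]
ee_rot: [0.001, 1.0, -0.0, -0.0]
ft_force: [-0.3, -0.3, 3.8]
gripper_width: -0.0002
finger_force: 2.0
```

Call:
{"name": "play_rows", "arguments": {"rows": [{"delta_rot": [0,0,0],"offset": [0,0,0.00125],"jaw": 255},{"delta_rot": [0,0,0],"offset": [0,0,0.00125],"jaw": 255},{"delta_rot": [0,0,0],"offset": [0,0,0.0025],"jaw": 255},{"delta_rot": [0,0,0],"offset": [0,0,0.0025],"jaw": 255}]}}

```text
clock: 26.35
tcp_pos: [0.4021, 0.3153, 0.2058]
ee_rot: [0.001, 1.0, 0.0, -0.0]
ft_force: [0.6, -0.2, 3.3]
gripper_width: 0.0002
finger_force: 1.5
```

Call:
{"name": "play_rows", "arguments": {"rows": [{"delta_rot": [0,0,0],"offset": [0,0,0.00075],"jaw": 255},{"delta_rot": [0,0,0],"offset": [0,0,0.00075],"jaw": 255},{"delta_rot": [0,0,0],"offset": [0,0,0.00075],"jaw": 255}]}}

```text
clock: 26.6
tcp_pos: [0.402, 0.3153, 0.2056]
ee_rot: [0.001, 1.0, -0.0, 0.0]
ft_force: [0.2, -1.1, 2.8]
gripper_width: 0.0001
finger_force: 1.5
```

Call:
{"name": "play_rows", "arguments": {"rows": [{"delta_rot": [0,0,0],"offset": [0,0,-0.02],"jaw": 255},{"delta_rot": [0,0,0],"offset": [0,0,-0.06],"jaw": 255},{"delta_rot": [0,0,0],"offset": [0,0,-0.12],"jaw": 255},{"delta_rot": [0,0,0],"offset": [0,0,-0.18],"jaw": 255},{"delta_rot": [0,0,0],"offset": [0,0,-0.235],"jaw": 255}]}}

```text
clock: 27.02
tcp_pos: [0.4016, 0.3152, 0.301]
ee_rot: [0.0, 1.0, -0.0, -0.0]
ft_force: [0.1, -0.3, 0.4]
gripper_width: -0.0004
finger_force: 0.0
```

Call:
{"name": "play_rows", "arguments": {"rows": [{"delta_rot": [0,0,0.05],"offset": [-0.015,-0.05,-0.015],"jaw": 255},{"delta_rot": [0,0,0.1],"offset": [-0.03,-0.1,-0.03],"jaw": 255},{"delta_rot": [0,0,0.15],"offset": [-0.045,-0.15,-0.045],"jaw": 255},{"delta_rot": [0,0,0.2],"offset": [-0.06,-0.2,-0.06],"jaw": 255},{"delta_rot": [0,0,0.25],"offset": [-0.075,-0.25,-0.075],"jaw": 255}]}}

```text
clock: 27.43
tcp_pos: [0.4317, 0.2141, 0.3301]
ee_rot: [0.262, 0.965, -0.0, -0.0]
ft_force: [0.3, 0.5, -0.4]
gripper_width: -0.0002
finger_force: 0.0
```

Call:
{"name": "play_rows", "arguments": {"rows": [{"delta_rot": [0,0,0.05],"offset": [-0.04,-0.036,0],"jaw": 200},{"delta_rot": [0,0,0.1],"offset": [-0.08,-0.072,0],"jaw": 150},{"delta_rot": [0,0,0.15],"offset": [-0.12,-0.108,0],"jaw": 120},{"delta_rot": [0,0,0.2],"offset": [-0.16,-0.144,0],"jaw": 120},{"delta_rot": [0,0,0.25],"offset": [-0.19,-0.18,0],"jaw": 120}]}}

```text
clock: 27.85
tcp_pos: [0.4619, 0.1133, 0.3298]
ee_rot: [0.503, 0.864, -0.0, -0.0]
ft_force: [0.1, -0.1, -0.6]
gripper_width: 0.0452
finger_force: 0.0
```

Call:
{"name": "play_rows", "arguments": {"rows": [{"delta_rot": [0,0,0.05],"offset": [-0.03,-0.015,0],"jaw": 120},{"delta_rot": [0,0,0.1],"offset": [-0.06,-0.03,0],"jaw": 120},{"delta_rot": [0,0,0.15],"offset": [-0.09,-0.045,0],"jaw": 120},{"delta_rot": [0,0,0.2],"offset": [-0.108,-0.0625,0],"jaw": 120},{"delta_rot": [0,0,0.25],"offset": [-0.108,-0.0625,0],"jaw": 120}]}}

```text
clock: 28.27
tcp_pos: [0.4608, 0.0624, 0.3294]
ee_rot: [0.71, 0.704, -0.001, 0.0]
ft_force: [0.8, -0.0, 0.0]
gripper_width: 0.0452
finger_force: 0.0
```

Call:
{"name": "play_rows", "arguments": {"rows": [{"delta_rot": [0,-0.05,0],"offset": [0,0,0],"jaw": 120},{"delta_rot": [0,-0.1,0],"offset": [0,0,0],"jaw": 120},{"delta_rot": [0,-0.15,0],"offset": [0,0,0],"jaw": 120},{"delta_rot": [0,-0.165,0],"offset": [0,0,0],"jaw": 120},{"delta_rot": [0,-0.165,0],"offset": [0,0,0],"jaw": 120}]}}

```text
clock: 28.68
tcp_pos: [0.4608, 0.068, 0.3294]
ee_rot: [0.695, 0.698, -0.122, 0.121]
ft_force: [-0.3, -0.5, 0.3]
gripper_width: 0.045
finger_force: 0.0
```

```bash
cat > world.py <<'E'
# python3 world.py x y z : tool-axis offset (units) from the present pose to a TCP target
from h import *
import sys
o=manip.get_obs();R=Ro.from_quat(o['ee_rot']).as_matrix()
print((R.T@(np.array(sys.argv[1:4],float)-o['tcp_pos'])/.4).round(4), "up 0.1:",(R.T@[0,0,.25]).round(4))
E
python3 look.py; python3 world.py .4623 .0569 .275;python3 - <<'E'
from look import *
for n in("wrist","top"):
    c=manip.camera_info(n);im,d=manip.grab_frame(n);P=cloud(c,d);Z=P[...,2]
    H=P[(Z>.25)&(Z<.262)&(abs(P[...,0]-.463)<.025)&(abs(P[...,1]-.066)<.025)]
    if len(H):print(n,"handle",len(H),H.mean(0).round(4),H.min(0).round(4),H.max(0).round(4))
parts("wrist",.1955,(.485,.61,-.02,.135),"w5")
E
```

```text
28.68 [0.4608 0.068  0.3294] yaw/tilt [[-0.0053, 0.9411, -0.3382], [0.0002, -0.3382, -0.9411]] [ 0.    0.49 -0.73  1.82  0.61  1.25 -0.98] 0.045 [-0.26 -0.54  0.33]
[0.02   0.0037 0.1373] up 0.1: [-0.0846 -0.0004 -0.2353]
wrist handle 304 [0.4625 0.0649 0.2543] [0.4544 0.0557 0.2501] [0.4708 0.0715 0.257 ]
wrist part [0.5917 0.0015] r 0.0201 rect [0.04   0.0075] 47.3
wrist part [0.5185 0.0307] r 0.0154 rect [0.0239 0.0306] 32.2
wrist part [0.5657 0.0393] r 0.0154 rect [0.0234 0.0305] 30.3
wrist part [0.5507 0.0993] r 0.0213 rect [0.0395 0.0422] 52.2
wrist part [0.5919 0.1225] r 0.0191 rect [0.0065 0.038 ] 45.6
```

View pics/w5.png

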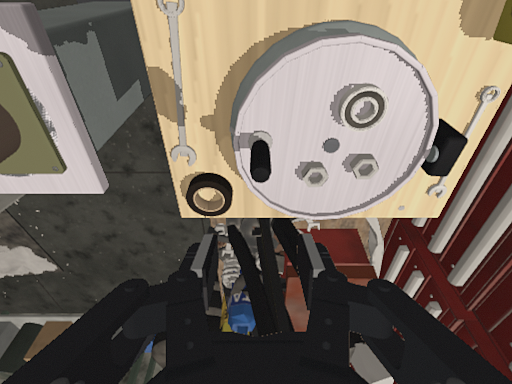

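The picture shows the handle top at (260,170), all parts flat on the disc, and its centre dot at (332,145). I refine the centre while lowering the fingers over the handle.

Call:
{"name": "play_rows", "arguments": {"rows": [{"delta_rot": [0,0,0],"offset": [0.005,0.004,0.03],"jaw": 120},{"delta_rot": [0,0,0],"offset": [0.01,0.004,0.07],"jaw": 120},{"delta_rot": [0,0,0],"offset": [0.015,0.004,0.11],"jaw": 120},{"delta_rot": [0,0,0],"offset": [0.021,0.004,0.137],"jaw": 120},{"delta_rot": [0,0,0],"offset": [0.021,0.004,0.137],"jaw": 120}]}}

```text
clock: 29.25
tcp_pos: [0.4619, 0.0519, 0.2731]
ee_rot: [0.697, 0.696, -0.124, 0.121]
ft_force: [-0.3, 0.4, 0.2]
gripper_width: 0.0453
finger_force: 0.0
```

```bash
python3 look.py; python3 world.py .4625 .0573 .225
python3 - <<'E'
from look import *
for n in("wrist","top","scene"):
    c=manip.camera_info(n);im,d=manip.grab_frame(n);g=cv2.cvtColor(im,6).astype(float)
    u,v=np.round(proj(c,[.5323,.0567,.195])).astype(int)
    if n=="top":
        pass
    w=g[v-10:v+11,u-10:u+11];k=np.clip(np.median(w)-25-w,0,None);y,x=np.mgrid[-10:11,-10:11]
    k[x**2+y**2>81]=0
    if k.sum()>0:p=(u+(k*x).sum()/k.sum(),v+(k*y).sum()/k.sum());print(n,p,(u,v),k.max(),(k>0).sum(),ray(c,p,.195).round(4))
E
```

```text
29.25 [0.4619 0.0519 0.2731] yaw/tilt [[0.0018, 0.9402, -0.3407], [-0.0053, -0.3406, -0.9402]] [ 0.    0.55 -0.69  1.91  0.69  1.14 -1.06] 0.0453 [-0.3   0.42  0.2 ]
[0.0536 0.002  0.1085] up 0.1: [-0.0852 -0.0011 -0.235 ]
wrist (np.float64(341.74), np.float64(160.44)) (np.int64(348), np.int64(166)) 20.0 5 [0.5267 0.0618 0.195 ]
top (np.float64(298.0), np.float64(194.0)) (np.int64(306), np.int64(198)) 3.0 1 [0.5443 0.0785 0.195 ]
scene (np.float64(320.8264066496164), np.float64(165.46994884910487)) (np.int64(321), np.int64(167)) 114.0 52 [0.5369 0.0525 0.195 ]
```

Call:
{"name": "play_rows", "arguments": {"rows": [{"delta_rot": [0,0,0],"offset": [0,0,0],"jaw": 120},{"delta_rot": [0,0,0],"offset": [0,0,0],"jaw": 120},{"delta_rot": [0,0,0],"offset": [0,0,0],"jaw": 120}]}}

```text
clock: 29.65
tcp_pos: [0.4634, 0.0546, 0.2758]
ee_rot: [0.697, 0.696, -0.121, 0.122]
ft_force: [0.7, 1.5, 0.5]
gripper_width: 0.0455
finger_force: 0.0
```

```bash
python3 look.py; python3 world.py .4625 .0573 .225
python3 - <<'E'
from look import *
from scipy.optimize import least_squares
for n in("wrist","scene"):
    c=manip.camera_info(n);im,d=manip.grab_frame(n);P=cloud(c,d);Z=P[...,2];rr=np.hypot(P[...,0]-.5323,P[...,1]-.0567)
    m=(Z>.1993)&(Z<.204)&(rr>.08)&(rr<.10);Q=P[m][:,:2]
    f=least_squares(lambda p:np.hypot(Q[:,0]-p[0],Q[:,1]-p[1])-.0915,[.5323,.0567],loss="soft_l1",f_scale=.002)
    th=np.degrees(np.arctan2(Q[:,1]-.0567,Q[:,0]-.5323));print(n,len(Q),f.x.round(4),np.abs(f.fun).mean().round(4),np.histogram(th,8,(-180,180))[0])
    H=P[(Z>.25)&(Z<.262)&(abs(P[...,0]-.463)<.025)&(abs(P[...,1]-.066)<.025)];print("handle",H.mean(0).round(4))
    B=P[(Z>.205)&(Z<.214)&(P[...,0]>.61)&(P[...,0]<.68)&(abs(P[...,1]-.05)<.05)]
    if len(B):print("head top",B.min(0).round(4),B.max(0).round(4))
E
```

```text
29.65 [0.4634 0.0546 0.2758] yaw/tilt [[0.0012, 0.941, -0.3383], [0.0008, -0.3383, -0.941]] [ 0.    0.55 -0.7   1.91  0.69  1.14 -1.06] 0.0455 [0.68 1.48 0.48]
[ 0.0492 -0.0024  0.1173] up 0.1: [-0.0846  0.0003 -0.2353]
wrist 5481 [0.5322 0.0597] 0.0016 [ 377  208  394  603  845 1147 1197  710]
handle [0.4625 0.0654 0.2541]
head top [0.6277 0.0298 0.205 ] [0.6537 0.0742 0.2124]
scene 367 [0.5317 0.058 ] 0.002 [56 10 26 54 45 52 59 65]
handle [0.4613 0.0625 0.2537]
head top [0.6276 0.0288 0.2051] [0.6523 0.0728 0.2122]
```

Call:
{"name": "play_rows", "arguments": {"rows": [{"delta_rot": [0,0,0],"offset": [0.01,-0.0024,0.025],"jaw": 120},{"delta_rot": [0,0,0],"offset": [0.025,-0.0024,0.06],"jaw": 120},{"delta_rot": [0,0,0],"offset": [0.04,-0.0024,0.095],"jaw": 120},{"delta_rot": [0,0,0],"offset": [0.049,-0.0024,0.117],"jaw": 120},{"delta_rot": [0,0,0],"offset": [0.049,-0.0024,0.117],"jaw": 120}]}}

```text
clock: 30.17
tcp_pos: [0.461, 0.0564, 0.2226]
ee_rot: [0.696, 0.697, -0.123, 0.121]
ft_force: [-0.5, -0.1, 0.1]
gripper_width: 0.0454
finger_force: 0.0
```

Call:
{"name": "play_rows", "arguments": {"rows": [{"delta_rot": [0,0,0],"offset": [0,0,0],"jaw": 160},{"delta_rot": [0,0,0],"offset": [0,0,0],"jaw": 185},{"delta_rot": [0,0,0],"offset": [0,0,0],"jaw": 200},{"delta_rot": [0,0,0],"offset": [0,0,0],"jaw": 255},{"delta_rot": [0,0,0],"offset": [0,0,0],"jaw": 255}]}}

```text
clock: 30.58
tcp_pos: [0.4635, 0.0574, 0.2254]
ee_rot: [0.697, 0.696, -0.12, 0.122]
ft_force: [4.4, 0.0, 2.9]
gripper_width: 0.0157
finger_force: 58.8
```

```bash
python3 look.py
cat > circ.py <<'E'
import numpy as np,sys
# circ.py phi0 phi1.. : offsets (units) from angle phi0 (deg, ccw) to the others, hand yaw 90, leaning 19.8 deg
a=np.radians(19.8);R=np.array([[0,np.cos(a),-np.sin(a)],[1,0,0],[0,-np.sin(a),-np.cos(a)]]) # rows: tool axes
P=lambda f:.07*np.array([np.cos(np.radians(175.9+f)),np.sin(np.radians(175.9+f)),0])
def call(f):print(f,[(R@(P(x)-P(f[0]))/.4).round(3).tolist() for x in f[1:]])
E
python3 -c "
from circ import *
call([0,3,9,19,31,43])
for s in range(43,300,60):call([s]+[s+12*i for i in range(1,6)])
call([343,350,355,358,360,360])"
```

```text
30.58 [0.4635 0.0574 0.2254] yaw/tilt [[0.0019, 0.9412, -0.3378], [0.0028, -0.3378, -0.9412]] [-0.03  0.62 -0.66  1.97  0.77  1.04 -1.16] 0.0157 [4.42 0.02 2.9 ]
[0, 3, 9, 19, 31, 43] [[-0.009, -0.0, 0.003], [-0.026, 0.0, 0.009], [-0.054, 0.005, 0.019], [-0.086, 0.018, 0.031], [-0.115, 0.038, 0.041]]
[43, 55, 67, 79, 91, 103] [[-0.024, 0.026, 0.009], [-0.043, 0.056, 0.016], [-0.056, 0.091, 0.02], [-0.061, 0.127, 0.022], [-0.059, 0.163, 0.021]]
[103, 115, 127, 139, 151, 163] [[0.009, 0.035, -0.003], [0.024, 0.068, -0.009], [0.046, 0.096, -0.017], [0.073, 0.12, -0.026], [0.103, 0.136, -0.037]]
[163, 175, 187, 199, 211, 223] [[0.033, 0.01, -0.012], [0.068, 0.012, -0.024], [0.102, 0.006, -0.037], [0.134, -0.007, -0.048], [0.163, -0.027, -0.059]]
[223, 235, 247, 259, 271, 283] [[0.024, -0.026, -0.009], [0.043, -0.056, -0.016], [0.056, -0.091, -0.02], [0.061, -0.127, -0.022], [0.059, -0.163, -0.021]]
[283, 295, 307, 319, 331, 343] [[-0.009, -0.035, 0.003], [-0.024, -0.068, 0.009], [-0.046, -0.096, 0.017], [-0.073, -0.12, 0.026], [-0.103, -0.136, 0.037]]
[343, 350, 355, 358, 360, 360] [[-0.019, -0.006, 0.007], [-0.033, -0.01, 0.012], [-0.042, -0.011, 0.015], [-0.048, -0.011, 0.017], [-0.048, -0.011, 0.017]]
```

Call:
{"name": "play_rows", "arguments": {"rows": [{"delta_rot": [0,0,0],"offset": [-0.009,0,0.003],"jaw": 255},{"delta_rot": [0,0,0],"offset": [-0.026,0,0.009],"jaw": 255},{"delta_rot": [0,0,0],"offset": [-0.054,0.005,0.019],"jaw": 255},{"delta_rot": [0,0,0],"offset": [-0.086,0.018,0.031],"jaw": 255},{"delta_rot": [0,0,0],"offset": [-0.115,0.038,0.041],"jaw": 255}]}}

```text
clock: 31.0
tcp_pos: [0.4786, 0.0092, 0.2254]
ee_rot: [0.697, 0.697, -0.119, 0.122]
ft_force: [4.6, 6.0, 3.9]
gripper_width: 0.0161
finger_force: 59.1
```

Call:
{"name": "play_rows", "arguments": {"rows": [{"delta_rot": [0,0,0],"offset": [0,0,0],"jaw": 255},{"delta_rot": [0,0,0],"offset": [0,0,0],"jaw": 255}]}}

```text
clock: 31.17
tcp_pos: [0.4796, 0.0082, 0.2254]
ee_rot: [0.698, 0.696, -0.119, 0.122]
ft_force: [5.2, 2.3, 3.6]
gripper_width: 0.0157
finger_force: 59.3
```

Run:
```python
from look import *
st()
c=manip.camera_info("wrist");im,d=manip.grab_frame("wrist");cv2.imwrite("pics/w6.png",im)
```

```text
31.17 [0.4796 0.0082 0.2254] yaw/tilt [[0.0034, 0.9418, -0.3363], [0.0038, -0.3363, -0.9418]] [ 0.06  0.62 -0.65  1.97  0.8   1.02 -1.08] 0.0157 [5.16 2.31 3.64]
```

View pics/w6.png

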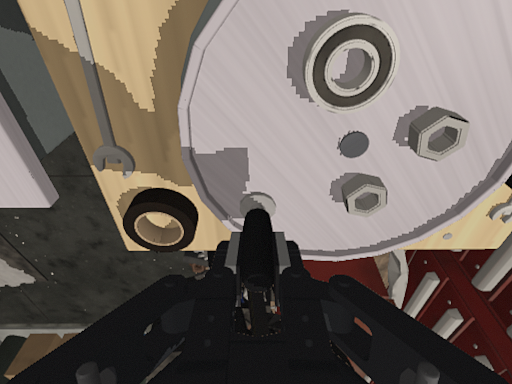

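The wrist view shows the handle gripped at (257,240), the disc turning and the parts unmoved on it. Wrist forces are small, so I go on.

Call:
{"name": "play_rows", "arguments": {"rows": [{"delta_rot": [0,0,0],"offset": [-0.024,0.026,0.009],"jaw": 255},{"delta_rot": [0,0,0],"offset": [-0.043,0.056,0.016],"jaw": 255},{"delta_rot": [0,0,0],"offset": [-0.056,0.091,0.02],"jaw": 255},{"delta_rot": [0,0,0],"offset": [-0.061,0.127,0.022],"jaw": 255},{"delta_rot": [0,0,0],"offset": [-0.059,0.163,0.021],"jaw": 255}]}}

```text
clock: 31.63
tcp_pos: [0.5419, -0.0166, 0.2254]
ee_rot: [0.697, 0.696, -0.122, 0.12]
ft_force: [-2.4, 5.5, 7.8]
gripper_width: 0.0162
finger_force: 60.0
```

Call:
{"name": "play_rows", "arguments": {"rows": [{"delta_rot": [0,0,0],"offset": [0.009,0.035,-0.003],"jaw": 255},{"delta_rot": [0,0,0],"offset": [0.024,0.068,-0.009],"jaw": 255},{"delta_rot": [0,0,0],"offset": [0.046,0.096,-0.017],"jaw": 255},{"delta_rot": [0,0,0],"offset": [0.073,0.12,-0.026],"jaw": 255},{"delta_rot": [0,0,0],"offset": [0.103,0.136,-0.037],"jaw": 255}]}}

```text
clock: 32.05
tcp_pos: [0.5969, 0.0235, 0.2255]
ee_rot: [0.698, 0.695, -0.124, 0.123]
ft_force: [0.7, -2.5, 6.2]
gripper_width: 0.0161
finger_force: 59.4
```

```bash
python3 look.py
```

```text
32.05 [0.5969 0.0235 0.2255] yaw/tilt [[0.0039, 0.9392, -0.3434], [-0.0023, -0.3434, -0.9392]] [ 0.03  0.76 -0.62  1.62  0.79  1.2  -0.9 ] 0.0161 [ 0.72 -2.51  6.19]
```

Forces stay low. Finishing the turn.

Call:
{"name": "play_rows", "arguments": {"rows": [{"delta_rot": [0,0,0],"offset": [0.033,0.01,-0.012],"jaw": 255},{"delta_rot": [0,0,0],"offset": [0.068,0.012,-0.024],"jaw": 255},{"delta_rot": [0,0,0],"offset": [0.102,0.006,-0.037],"jaw": 255},{"delta_rot": [0,0,0],"offset": [0.134,-0.007,-0.048],"jaw": 255},{"delta_rot": [0,0,0],"offset": [0.163,-0.027,-0.059],"jaw": 255}]}}

```text
clock: 32.47
tcp_pos: [0.5882, 0.0966, 0.2255]
ee_rot: [0.697, 0.696, -0.12, 0.123]
ft_force: [5.0, 1.1, 3.2]
gripper_width: 0.0164
finger_force: 59.3
```

Call:
{"name": "play_rows", "arguments": {"rows": [{"delta_rot": [0,0,0],"offset": [0.024,-0.026,-0.009],"jaw": 255},{"delta_rot": [0,0,0],"offset": [0.043,-0.056,-0.016],"jaw": 255},{"delta_rot": [0,0,0],"offset": [0.056,-0.091,-0.02],"jaw": 255},{"delta_rot": [0,0,0],"offset": [0.061,-0.127,-0.022],"jaw": 255},{"delta_rot": [0,0,0],"offset": [0.059,-0.163,-0.021],"jaw": 255}]}}

```text
clock: 32.88
tcp_pos: [0.5205, 0.1219, 0.2254]
ee_rot: [0.697, 0.697, -0.121, 0.122]
ft_force: [3.8, -0.8, 5.0]
gripper_width: 0.0159
finger_force: 59.5
```

Call:
{"name": "play_rows", "arguments": {"rows": [{"delta_rot": [0,0,0],"offset": [-0.009,-0.035,0.003],"jaw": 255},{"delta_rot": [0,0,0],"offset": [-0.024,-0.068,0.009],"jaw": 255},{"delta_rot": [0,0,0],"offset": [-0.046,-0.096,0.017],"jaw": 255},{"delta_rot": [0,0,0],"offset": [-0.073,-0.12,0.026],"jaw": 255},{"delta_rot": [0,0,0],"offset": [-0.103,-0.136,0.037],"jaw": 255}]}}

```text
clock: 33.3
tcp_pos: [0.4672, 0.0764, 0.2254]
ee_rot: [0.697, 0.696, -0.121, 0.123]
ft_force: [9.6, -2.1, 1.5]
gripper_width: 0.016
finger_force: 59.2
```

Call:
{"name": "play_rows", "arguments": {"rows": [{"delta_rot": [0,0,0],"offset": [-0.019,-0.006,0.007],"jaw": 255},{"delta_rot": [0,0,0],"offset": [-0.033,-0.01,0.012],"jaw": 255},{"delta_rot": [0,0,0],"offset": [-0.042,-0.011,0.015],"jaw": 255},{"delta_rot": [0,0,0],"offset": [-0.048,-0.011,0.017],"jaw": 255},{"delta_rot": [0,0,0],"offset": [-0.048,-0.011,0.017],"jaw": 255}]}}

```text
clock: 33.72
tcp_pos: [0.4634, 0.056, 0.2254]
ee_rot: [0.697, 0.696, -0.121, 0.123]
ft_force: [5.6, -1.7, 3.0]
gripper_width: 0.0161
finger_force: 59.3
```

Call:
{"name": "play_rows", "arguments": {"rows": [{"delta_rot": [0,0,0],"offset": [0,0,0],"jaw": 255},{"delta_rot": [0,0,0],"offset": [0,0,0],"jaw": 255},{"delta_rot": [0,0,0],"offset": [0,0,0],"jaw": 255},{"delta_rot": [0,0,0],"offset": [0,0,0],"jaw": 255}]}}

```text
clock: 34.05
tcp_pos: [0.4634, 0.056, 0.2254]
ee_rot: [0.697, 0.696, -0.121, 0.123]
ft_force: [5.6, -1.1, 2.6]
gripper_width: 0.0159
finger_force: 59.3
```

Run:
```python
from look import *
st();parts("wrist",.1955,(.485,.61,-.02,.135),"w7")
```

```text
34.05 [0.4634 0.056  0.2254] yaw/tilt [[0.0025, 0.9405, -0.3397], [0.0018, -0.3397, -0.9405]] [-0.03  0.62 -0.65  1.97  0.77  1.04 -1.16] 0.0159 [ 5.64 -1.11  2.57]
wrist part [0.589  0.0048] r 0.0208 rect [0.0412 0.0082] 46.5
wrist part [0.5189 0.0318] r 0.017 rect [0.0243 0.0337] 28.8
wrist part [0.5653 0.0423] r 0.0179 rect [0.0234 0.0356] 32.5
wrist part [0.5487 0.101 ] r 0.0225 rect [0.0395 0.0445] 54.7
```

View pics/w7.png

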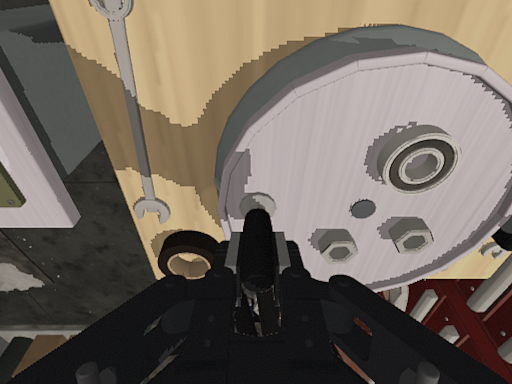

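The full turn is done: the handle is back at (257,230) and the parts lie flat. I let go and go back to the key.

Call:
{"name": "play_rows", "arguments": {"rows": [{"delta_rot": [0,0,0],"offset": [0,0,0],"jaw": 180},{"delta_rot": [0,0,0],"offset": [0,0,0],"jaw": 150},{"delta_rot": [0,0,0],"offset": [0,0,0],"jaw": 120},{"delta_rot": [0,0,0],"offset": [0,0,0],"jaw": 120},{"delta_rot": [0,0,0],"offset": [0,0,0],"jaw": 120}]}}

```text
clock: 34.52
tcp_pos: [0.4616, 0.0569, 0.2248]
ee_rot: [0.697, 0.696, -0.122, 0.121]
ft_force: [0.6, -1.4, 0.1]
gripper_width: 0.0452
finger_force: 0.0
```

Call:
{"name": "play_rows", "arguments": {"rows": [{"delta_rot": [0,0,0],"offset": [-0.01,0,-0.03],"jaw": 120},{"delta_rot": [0,0,0],"offset": [-0.03,0,-0.08],"jaw": 120},{"delta_rot": [0,0,0],"offset": [-0.05,0,-0.14],"jaw": 120},{"delta_rot": [0,0,0],"offset": [-0.07,0,-0.2],"jaw": 120},{"delta_rot": [0,0,0],"offset": [-0.085,0,-0.235],"jaw": 120}]}}

```text
clock: 34.93
tcp_pos: [0.4624, 0.0577, 0.327]
ee_rot: [0.697, 0.696, -0.121, 0.122]
ft_force: [0.4, -0.4, 0.2]
gripper_width: 0.0452
finger_force: 0.0
```

Call:
{"name": "play_rows", "arguments": {"rows": [{"delta_rot": [0,0.05,0],"offset": [0,0,0],"jaw": 120},{"delta_rot": [0,0.1,0],"offset": [0,0,0],"jaw": 120},{"delta_rot": [0,0.15,0],"offset": [0,0,0],"jaw": 160},{"delta_rot": [0,0.165,0],"offset": [0,0,0],"jaw": 200},{"delta_rot": [0,0.165,0],"offset": [0,0,0],"jaw": 255}]}}

```text
clock: 35.35
tcp_pos: [0.4619, 0.0537, 0.3245]
ee_rot: [0.71, 0.705, -0.001, -0.0]
ft_force: [-1.4, 0.3, -0.8]
gripper_width: 0.0093
finger_force: 0.0
```

Call:
{"name": "play_rows", "arguments": {"rows": [{"delta_rot": [0,0,-0.05],"offset": [0.05,-0.01,0],"jaw": 255},{"delta_rot": [0,0,-0.1],"offset": [0.1,-0.02,0],"jaw": 255},{"delta_rot": [0,0,-0.15],"offset": [0.15,-0.03,0],"jaw": 255},{"delta_rot": [0,0,-0.2],"offset": [0.2,-0.04,0],"jaw": 255},{"delta_rot": [0,0,-0.25],"offset": [0.25,-0.05,0],"jaw": 255}]}}

```text
clock: 35.77
tcp_pos: [0.4414, 0.1587, 0.3249]
ee_rot: [0.497, 0.868, -0.0, 0.0]
ft_force: [1.2, 0.0, 1.1]
gripper_width: 0.0002
finger_force: 0.0
```

Call:
{"name": "play_rows", "arguments": {"rows": [{"delta_rot": [0,0,-0.05],"offset": [0.048,0.016,0],"jaw": 255},{"delta_rot": [0,0,-0.1],"offset": [0.096,0.032,0],"jaw": 255},{"delta_rot": [0,0,-0.15],"offset": [0.144,0.048,0],"jaw": 255},{"delta_rot": [0,0,-0.2],"offset": [0.192,0.064,0],"jaw": 255},{"delta_rot": [0,0,-0.25],"offset": [0.241,0.082,0],"jaw": 255}]}}

```text
clock: 36.18
tcp_pos: [0.4215, 0.2585, 0.3248]
ee_rot: [0.256, 0.967, -0.001, 0.0]
ft_force: [0.7, -0.1, -0.0]
gripper_width: 0.0003
finger_force: 0.0
```

Call:
{"name": "play_rows", "arguments": {"rows": [{"delta_rot": [0,0,-0.05],"offset": [0.03,0.02,0.01],"jaw": 255},{"delta_rot": [0,0,-0.1],"offset": [0.06,0.05,0.02],"jaw": 255},{"delta_rot": [0,0,-0.15],"offset": [0.1,0.08,0.04],"jaw": 255},{"delta_rot": [0,0,-0.2],"offset": [0.117,0.103,0.05],"jaw": 255},{"delta_rot": [0,0,-0.25],"offset": [0.117,0.103,0.05],"jaw": 255}]}}

```text
clock: 36.6
tcp_pos: [0.4004, 0.3193, 0.3045]
ee_rot: [-0.005, 1.0, 0.0, -0.0]
ft_force: [-0.4, -0.4, 0.2]
gripper_width: -0.0
finger_force: 0.0
```

Call:
{"name": "play_rows", "arguments": {"rows": [{"delta_rot": [0,0,0],"offset": [0,0,0],"jaw": 255},{"delta_rot": [0,0,0],"offset": [0,0,0],"jaw": 255},{"delta_rot": [0,0,0],"offset": [0,0,0],"jaw": 255},{"delta_rot": [0,0,0],"offset": [0,0,0],"jaw": 255}]}}

```text
clock: 36.93
tcp_pos: [0.4028, 0.3157, 0.3051]
ee_rot: [0.002, 1.0, -0.0, 0.0]
ft_force: [-0.2, -0.5, 0.2]
gripper_width: 0.0001
finger_force: 0.0
```

```bash
python3 look.py disct; python3 world.py .402 .3153 .215
python3 - <<'E'
from look import *
c=manip.camera_info("top");im,d=manip.grab_frame("top");P=cloud(c,d);Z=P[...,2]
H=P[(Z>.25)&(Z<.262)&(abs(P[...,0]-.463)<.025)&(abs(P[...,1]-.066)<.025)];print("handle",len(H),H.mean(0).round(4))
E
```

```text
36.93 [0.4028 0.3157 0.3051] yaw/tilt [[-1.0, 0.0031, -0.0007], [0.0007, -0.0007, -1.0]] [-0.07  0.68 -1.21  1.78  0.69  1.18  0.08] 0.0001 [-0.19 -0.51  0.24]
top part [0.5206 0.0292] r 0.0131 rect [0.0213 0.0242] 87.6
top part [0.5525 0.0992] r 0.0205 rect [0.0373 0.0379] 88.3
top part [0.5681 0.0383] r 0.0132 rect [0.0214 0.0246] 87.7
[ 0.0023 -0.0008  0.2253] up 0.1: [-2.0e-04 -1.0e-04 -2.5e-01]
handle 0 [nan nan nan]<stdin>:3: RuntimeWarning: Mean of empty slice.
  ret = um.true_divide(
```

Call:
{"name": "play_rows", "arguments": {"rows": [{"delta_rot": [0,0,0],"offset": [0.002,0,0.06],"jaw": 255},{"delta_rot": [0,0,0],"offset": [0.002,0,0.12],"jaw": 255},{"delta_rot": [0,0,0],"offset": [0.002,0,0.17],"jaw": 255},{"delta_rot": [0,0,0],"offset": [0.002,0,0.21],"jaw": 255},{"delta_rot": [0,0,0],"offset": [0.002,0,0.225],"jaw": 255}]}}

```text
clock: 37.45
tcp_pos: [0.4016, 0.3143, 0.2129]
ee_rot: [0.001, 1.0, -0.002, -0.001]
ft_force: [-0.3, -0.2, 0.4]
gripper_width: 0.0002
finger_force: 0.0
```

Call:
{"name": "play_rows", "arguments": {"rows": [{"delta_rot": [0,0,0],"offset": [0,0,0.005],"jaw": 255},{"delta_rot": [0,0,0],"offset": [0,0,0.01],"jaw": 255},{"delta_rot": [0,0,0],"offset": [0,0,0.01],"jaw": 255},{"delta_rot": [0,0,0],"offset": [0,0,0.01],"jaw": 255},{"delta_rot": [0,0,0],"offset": [0,0,0.01],"jaw": 255}]}}

```text
clock: 37.87
tcp_pos: [0.4022, 0.3163, 0.2117]
ee_rot: [0.001, 1.0, 0.0, 0.001]
ft_force: [0.5, -0.4, 0.6]
gripper_width: 0.0005
finger_force: 0.0
```

```bash
python3 look.py
```

```text
37.87 [0.4022 0.3163 0.2117] yaw/tilt [[-1.0, 0.0013, -0.0011], [0.0011, 0.001, -1.0]] [-0.13  0.79 -1.11  1.9   0.85  1.01 -0.05] 0.0005 [ 0.5  -0.42  0.56]
```

Call:
{"name": "play_rows", "arguments": {"rows": [{"delta_rot": [0,0,0],"offset": [0,0,0.0025],"jaw": 255},{"delta_rot": [0,0,0],"offset": [0,0,0.005],"jaw": 255},{"delta_rot": [0,0,0],"offset": [0,0,0.005],"jaw": 255},{"delta_rot": [0,0,0],"offset": [0,0,0.005],"jaw": 255},{"delta_rot": [0,0,0],"offset": [0,0,0.005],"jaw": 255}]}}

```text
clock: 38.28
tcp_pos: [0.4021, 0.3161, 0.2092]
ee_rot: [0.001, 1.0, 0.0, 0.0]
ft_force: [0.3, 0.3, 2.8]
gripper_width: 0.0001
finger_force: 1.2
```

Call:
{"name": "play_rows", "arguments": {"rows": [{"delta_rot": [0,0,0],"offset": [0,0,0.00125],"jaw": 255},{"delta_rot": [0,0,0],"offset": [0,0,0.0025],"jaw": 255},{"delta_rot": [0,0,0],"offset": [0,0,0.0025],"jaw": 255},{"delta_rot": [0,0,0],"offset": [0,0,0.0025],"jaw": 255}]}}

```text
clock: 38.62
tcp_pos: [0.4021, 0.3161, 0.2082]
ee_rot: [0.001, 1.0, 0.0, 0.0]
ft_force: [0.6, -1.1, 4.0]
gripper_width: 0.0004
finger_force: 2.4
```

Call:
{"name": "play_rows", "arguments": {"rows": [{"delta_rot": [0,0,0],"offset": [0,0,0.00125],"jaw": 255},{"delta_rot": [0,0,0],"offset": [0,0,0.0025],"jaw": 255},{"delta_rot": [0,0,0],"offset": [0,0,0.0025],"jaw": 255},{"delta_rot": [0,0,0],"offset": [0,0,0.0025],"jaw": 255}]}}

```text
clock: 38.95
tcp_pos: [0.4021, 0.3161, 0.2069]
ee_rot: [0.001, 1.0, 0.0, 0.0]
ft_force: [0.9, 0.0, 4.1]
gripper_width: 0.0001
finger_force: 2.1
```

Call:
{"name": "play_rows", "arguments": {"rows": [{"delta_rot": [0,0,0],"offset": [0,0,0.00125],"jaw": 255},{"delta_rot": [0,0,0],"offset": [0,0,0.0025],"jaw": 255},{"delta_rot": [0,0,0],"offset": [0,0,0.00325],"jaw": 255},{"delta_rot": [0,0,0],"offset": [0,0,0.00325],"jaw": 255},{"delta_rot": [0,0,0],"offset": [0,0,0.00325],"jaw": 255}]}}

```text
clock: 39.37
tcp_pos: [0.4021, 0.3161, 0.2056]
ee_rot: [0.001, 1.0, 0.0, 0.0]
ft_force: [1.9, 0.4, 2.7]
gripper_width: 0.0002
finger_force: 1.5
```

Call:
{"name": "play_rows", "arguments": {"rows": [{"delta_rot": [0,0,0],"offset": [0,0,-0.02],"jaw": 255},{"delta_rot": [0,0,0],"offset": [0,0,-0.06],"jaw": 255},{"delta_rot": [0,0,0],"offset": [0,0,-0.12],"jaw": 255},{"delta_rot": [0,0,0],"offset": [0,0,-0.18],"jaw": 255},{"delta_rot": [0,0,0],"offset": [0,0,-0.235],"jaw": 255}]}}

```text
clock: 39.78
tcp_pos: [0.4007, 0.3153, 0.3006]
ee_rot: [-0.0, 1.0, -0.001, -0.001]
ft_force: [0.0, -0.0, -0.0]
gripper_width: -0.0003
finger_force: 0.0
```

Call:
{"name": "play_rows", "arguments": {"rows": [{"delta_rot": [0,0,0],"offset": [-0.02,-0.05,0],"jaw": 140},{"delta_rot": [0,0,0],"offset": [-0.05,-0.12,0],"jaw": 140},{"delta_rot": [0,0,0],"offset": [-0.08,-0.2,0],"jaw": 140},{"delta_rot": [0,0,0],"offset": [-0.11,-0.28,0],"jaw": 140},{"delta_rot": [0,0,0],"offset": [-0.145,-0.36,0],"jaw": 140}]}}

```text
clock: 40.2
tcp_pos: [0.4587, 0.1699, 0.2995]
ee_rot: [-0.0, 1.0, -0.001, -0.001]
ft_force: [0.4, -0.3, -0.3]
gripper_width: 0.0387
finger_force: 0.0
```

Call:
{"name": "play_rows", "arguments": {"rows": [{"delta_rot": [0,0,0],"offset": [-0.035,-0.08,0],"jaw": 140},{"delta_rot": [0,0,0],"offset": [-0.07,-0.16,0],"jaw": 140},{"delta_rot": [0,0,0],"offset": [-0.105,-0.24,0],"jaw": 140},{"delta_rot": [0,0,0],"offset": [-0.135,-0.32,0],"jaw": 140},{"delta_rot": [0,0,0],"offset": [-0.145,-0.355,0],"jaw": 140}]}}

```text
clock: 40.62
tcp_pos: [0.518, 0.0242, 0.2984]
ee_rot: [0.004, 1.0, -0.002, -0.002]
ft_force: [0.8, 0.4, 0.4]
gripper_width: 0.0388
finger_force: 0.0
```

Call:
{"name": "play_rows", "arguments": {"rows": [{"delta_rot": [0,0,0],"offset": [0,0,0],"jaw": 140},{"delta_rot": [0,0,0],"offset": [0,0,0],"jaw": 140},{"delta_rot": [0,0,0],"offset": [0,0,0],"jaw": 140},{"delta_rot": [0,0,0],"offset": [0,0,0],"jaw": 140}]}}

```text
clock: 40.95
tcp_pos: [0.5168, 0.0315, 0.3]
ee_rot: [-0.001, 1.0, 0.0, -0.0]
ft_force: [-0.3, 0.5, 0.9]
gripper_width: 0.0386
finger_force: 0.0
```

```bash
python3 look.py disc disct
```

```text
40.95 [0.5168 0.0315 0.3   ] yaw/tilt [[-1.0, -0.0024, 0.0002], [-0.0002, 0.0005, -1.0]] [ 0.55  0.73 -1.28  1.77  0.75  1.23  0.64] 0.0386 [-0.32  0.45  0.86]
wrist part [0.602  0.0036] r 0.0061 rect [0.012  0.0048] 55.8
wrist part [0.5909 0.123 ] r 0.0148 rect [0.0061 0.0293] 47.3
wrist part [0.5662 0.0392] r 0.0142 rect [0.028  0.0232] 0.1
wrist part [0.5496 0.0981] r 0.0215 rect [0.042  0.0392] 55.8
wrist part [0.5186 0.0283] r 0.0137 rect [0.0268 0.0228] 0.1
top part [0.552  0.0985] r 0.0205 rect [0.0373 0.0405] 88.3
top part [0.57   0.0393] r 0.0129 rect [0.0214 0.0219] 87.7
```

Call:
{"name": "play_rows", "arguments": {"rows": [{"delta_rot": [0,0,0],"offset": [-0.004,-0.004,0.06],"jaw": 140},{"delta_rot": [0,0,0],"offset": [-0.004,-0.004,0.12],"jaw": 140},{"delta_rot": [0,0,0],"offset": [-0.004,-0.004,0.18],"jaw": 140},{"delta_rot": [0,0,0],"offset": [-0.004,-0.004,0.22],"jaw": 140},{"delta_rot": [0,0,0],"offset": [-0.004,-0.004,0.235],"jaw": 140}]}}

```text
clock: 41.47
tcp_pos: [0.5177, 0.0282, 0.2035]
ee_rot: [-0.0, 1.0, -0.001, -0.002]
ft_force: [-0.9, 0.5, -0.4]
gripper_width: 0.0381
finger_force: 0.0
```

Call:
{"name": "play_rows", "arguments": {"rows": [{"delta_rot": [0,0,0],"offset": [0,0,0.01],"jaw": 140},{"delta_rot": [0,0,0],"offset": [0,0,0.019],"jaw": 140},{"delta_rot": [0,0,0],"offset": [0,0,0.019],"jaw": 140},{"delta_rot": [0,0,0],"offset": [0,0,0.019],"jaw": 190},{"delta_rot": [0,0,0],"offset": [0,0,0.019],"jaw": 220}]}}

```text
clock: 41.88
tcp_pos: [0.5198, 0.0286, 0.1992]
ee_rot: [0.001, 1.0, 0.0, 0.001]
ft_force: [-0.3, 0.1, 1.0]
gripper_width: 0.0212
finger_force: 58.7
```

Call:
{"name": "play_rows", "arguments": {"rows": [{"delta_rot": [0,0,0],"offset": [0,0,0],"jaw": 255},{"delta_rot": [0,0,0],"offset": [0,0,0],"jaw": 255},{"delta_rot": [0,0,0],"offset": [0,0,0],"jaw": 255},{"delta_rot": [0,0,0],"offset": [0,0,0],"jaw": 255}]}}

```text
clock: 42.22
tcp_pos: [0.5197, 0.0286, 0.1992]
ee_rot: [0.001, 1.0, 0.0, 0.001]
ft_force: [-0.7, -0.7, 5.7]
gripper_width: 0.0213
finger_force: 59.3
```

Call:
{"name": "play_rows", "arguments": {"rows": [{"delta_rot": [0,0,0],"offset": [0,0,-0.02],"jaw": 255},{"delta_rot": [0,0,0],"offset": [0,0,-0.07],"jaw": 255},{"delta_rot": [0,0,0],"offset": [0,0,-0.14],"jaw": 255},{"delta_rot": [0,0,0],"offset": [0,0,-0.2],"jaw": 255},{"delta_rot": [0,0,0],"offset": [0,0,-0.25],"jaw": 255}]}}

```text
clock: 42.63
tcp_pos: [0.5194, 0.0286, 0.3003]
ee_rot: [0.0, 1.0, 0.0, 0.001]
ft_force: [0.3, -0.4, -0.6]
gripper_width: 0.0212
finger_force: 58.9
```

Call:
{"name": "play_rows", "arguments": {"rows": [{"delta_rot": [0,0,0],"offset": [-0.02,0.04,0],"jaw": 255},{"delta_rot": [0,0,0],"offset": [-0.04,0.1,0],"jaw": 255},{"delta_rot": [0,0,0],"offset": [-0.065,0.17,0],"jaw": 255},{"delta_rot": [0,0,0],"offset": [-0.09,0.23,0],"jaw": 255},{"delta_rot": [0,0,0],"offset": [-0.11,0.29,0],"jaw": 255}]}}

```text
clock: 43.05
tcp_pos: [0.5639, 0.1452, 0.2985]
ee_rot: [0.001, 1.0, 0.0, 0.0]
ft_force: [0.8, 0.1, -0.7]
gripper_width: 0.0213
finger_force: 58.9
```

Call:
{"name": "play_rows", "arguments": {"rows": [{"delta_rot": [0,0,0],"offset": [-0.03,0.07,0],"jaw": 255},{"delta_rot": [0,0,0],"offset": [-0.06,0.14,0],"jaw": 255},{"delta_rot": [0,0,0],"offset": [-0.085,0.21,0],"jaw": 255},{"delta_rot": [0,0,0],"offset": [-0.105,0.26,0],"jaw": 255},{"delta_rot": [0,0,0],"offset": [-0.105,0.265,0],"jaw": 255}]}}

```text
clock: 43.47
tcp_pos: [0.6049, 0.2553, 0.2984]
ee_rot: [-0.002, 1.0, 0.002, -0.0]
ft_force: [-0.6, 0.3, -0.1]
gripper_width: 0.0209
finger_force: 58.9
```

```bash
python3 look.py disct; python3 world.py .605 .25 .1685
```

```text
43.47 [0.6049 0.2553 0.2984] yaw/tilt [[-1.0, -0.0036, 0.0003], [-0.0003, 0.0044, -1.0]] [ 0.04  0.87 -1.14  1.35  0.78  1.4   0.49] 0.0209 [-0.65  0.25 -0.12]
top part [0.5525 0.0992] r 0.0205 rect [0.0373 0.0379] 88.3
[-0.001  -0.009   0.3244] up 0.1: [ 2.0e-04  6.0e-04 -2.5e-01]
```

Call:
{"name": "play_rows", "arguments": {"rows": [{"delta_rot": [0,0,0],"offset": [0,0,0.08],"jaw": 255},{"delta_rot": [0,0,0],"offset": [0,0,0.16],"jaw": 255},{"delta_rot": [0,0,0],"offset": [0,0,0.23],"jaw": 255},{"delta_rot": [0,0,0],"offset": [0,0,0.27],"jaw": 255},{"delta_rot": [0,0,0],"offset": [0,0,0.29],"jaw": 255}]}}

```text
clock: 43.93
tcp_pos: [0.6048, 0.2476, 0.1796]
ee_rot: [0.001, 1.0, -0.002, -0.001]
ft_force: [-0.9, -0.6, -0.2]
gripper_width: 0.0209
finger_force: 58.9
```

Call:
{"name": "play_rows", "arguments": {"rows": [{"delta_rot": [0,0,0],"offset": [0,0,0.015],"jaw": 255},{"delta_rot": [0,0,0],"offset": [0,0,0.028],"jaw": 255},{"delta_rot": [0,0,0],"offset": [0,0,0.036],"jaw": 255},{"delta_rot": [0,0,0],"offset": [0,0,0.036],"jaw": 255},{"delta_rot": [0,0,0],"offset": [0,0,0.036],"jaw": 255}]}}

```text
clock: 44.35
tcp_pos: [0.6058, 0.2506, 0.1687]
ee_rot: [0.001, 1.0, 0.0, 0.001]
ft_force: [0.0, -0.3, -0.1]
gripper_width: 0.0213
finger_force: 58.9
```

Call:
{"name": "play_rows", "arguments": {"rows": [{"delta_rot": [0,0,0],"offset": [0,0,0],"jaw": 170},{"delta_rot": [0,0,0],"offset": [0,0,0],"jaw": 150},{"delta_rot": [0,0,0],"offset": [0,0,0],"jaw": 150},{"delta_rot": [0,0,0],"offset": [0,0,0],"jaw": 150},{"delta_rot": [0,0,0],"offset": [0,0,0],"jaw": 150}]}}

```text
clock: 44.77
tcp_pos: [0.6055, 0.2501, 0.1677]
ee_rot: [0.001, 1.0, -0.0, 0.0]
ft_force: [-0.3, 0.7, -0.3]
gripper_width: 0.0349
finger_force: 0.0
```

Call:
{"name": "play_rows", "arguments": {"rows": [{"delta_rot": [0,0,0],"offset": [0,0,-0.03],"jaw": 150},{"delta_rot": [0,0,0],"offset": [0,0,-0.1],"jaw": 150},{"delta_rot": [0,0,0],"offset": [0,0,-0.18],"jaw": 150},{"delta_rot": [0,0,0],"offset": [0,0,-0.26],"jaw": 150},{"delta_rot": [0,0,0],"offset": [0,0,-0.325],"jaw": 150}]}}

```text
clock: 45.18
tcp_pos: [0.6054, 0.2509, 0.3012]
ee_rot: [0.0, 1.0, 0.001, 0.001]
ft_force: [0.6, 0.5, -0.5]
gripper_width: 0.0353
finger_force: 0.0
```

Call:
{"name": "play_rows", "arguments": {"rows": [{"delta_rot": [0,0,0],"offset": [0.01,-0.05,0],"jaw": 140},{"delta_rot": [0,0,0],"offset": [0.02,-0.12,0],"jaw": 140},{"delta_rot": [0,0,0],"offset": [0.035,-0.2,0],"jaw": 140},{"delta_rot": [0,0,0],"offset": [0.05,-0.27,0],"jaw": 140},{"delta_rot": [0,0,0],"offset": [0.065,-0.34,0],"jaw": 140}]}}

```text
clock: 45.6
tcp_pos: [0.5789, 0.1129, 0.2986]
ee_rot: [0.0, 1.0, -0.0, 0.0]
ft_force: [-0.2, -0.7, 0.5]
gripper_width: 0.0382
finger_force: 0.0
```

Call:
{"name": "play_rows", "arguments": {"rows": [{"delta_rot": [0,0,0],"offset": [0.01,-0.06,0],"jaw": 140},{"delta_rot": [0,0,0],"offset": [0.02,-0.12,0],"jaw": 140},{"delta_rot": [0,0,0],"offset": [0.0325,-0.1875,0],"jaw": 140},{"delta_rot": [0,0,0],"offset": [0.0325,-0.1875,0],"jaw": 140},{"delta_rot": [0,0,0],"offset": [0.0325,-0.1875,0],"jaw": 140}]}}

```text
clock: 46.02
tcp_pos: [0.5663, 0.0374, 0.2982]
ee_rot: [0.002, 1.0, -0.0, 0.0]
ft_force: [0.5, -0.7, -0.9]
gripper_width: 0.0388
finger_force: 0.0
```

```bash
python3 look.py disc trayt; python3 world.py .5664 .0388 .1988
```

```text
46.02 [0.5663 0.0374 0.2982] yaw/tilt [[-1.0, 0.0042, -0.0004], [0.0004, -0.0007, -1.0]] [ 0.48  0.79 -1.23  1.63  0.77  1.29  0.68] 0.0388 [ 0.5  -0.72 -0.87]
top part [0.6064 0.2513] r 0.0128 rect [0.0192 0.0252] 89.4
wrist part [0.603  0.0324] r 0.0132 rect [0.0227 0.0196] 89.9
wrist part [0.5933 0.119 ] r 0.0187 rect [0.0065 0.0372] 45.4
wrist part [ 0.5881 -0.0067] r 0.018 rect [0.0359 0.006 ] 38.4
wrist part [0.5507 0.0979] r 0.0209 rect [0.0409 0.0394] 55.7
[-0.     -0.0039  0.2492] up 0.1: [-0.0003  0.0003 -0.25  ]
```

Nut 1 has been knocked toward +x. I re-measure it and look.

Run:
```python
from look import *
parts("wrist",.1955,(.485,.635,-.02,.135),"w8");parts("top",.1955,(.485,.625,-.02,.135))
im=cv2.imread("pics/w8.png");c=manip.camera_info("wrist");u,v=proj(c,[.604,.034,.2]).astype(int);print(u,v)
cv2.imwrite("pics/w8c.png",cv2.resize(im[max(v-60,0):v+60,max(u-90,0):u+90],None,fx=4,fy=4,interpolation=cv2.INTER_CUBIC))
```

```text
wrist part [0.6199 0.0417] r 0.0349 rect [0.0678 0.0386] 52.1
wrist part [0.5959 0.1123] r 0.0256 rect [0.0091 0.051 ] 39.9
wrist part [ 0.5886 -0.0066] r 0.0183 rect [0.0363 0.0056] 40.7
wrist part [0.5506 0.098 ] r 0.0207 rect [0.0408 0.0391] 47.0
top part [0.5525 0.0992] r 0.0204 rect [0.0373 0.0379] 88.3
248 230
```

View pics/w8c.png

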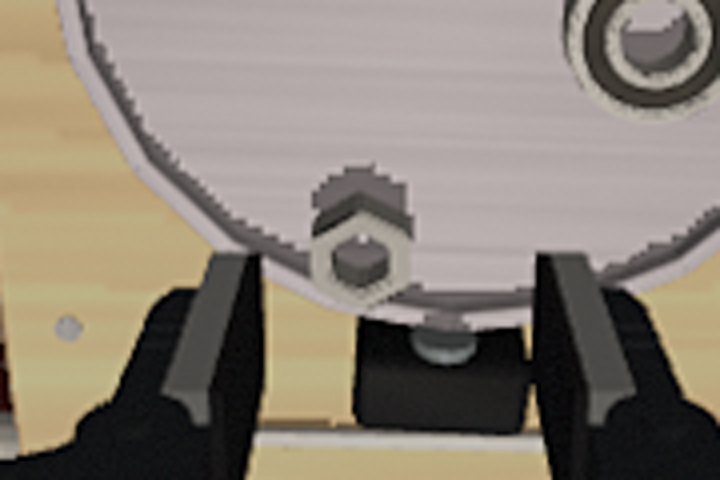

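```bash
python3 - <<'E'
from look import *
c=manip.camera_info("wrist");im,d=manip.grab_frame("wrist");P=cloud(c,d);Z=P[...,2]
m=(Z>.205)&(Z<.213)&(abs(P[...,0]-.604)<.022)&(abs(P[...,1]-.034)<.02);Q=P[m]
print(len(Q),Q.min(0).round(4),Q.max(0).round(4),"centre",((Q.min(0)+Q.max(0))/2).round(4))
A=np.c_[Q[:,:2],np.ones(len(Q))];k=np.abs(Q[:,2]-np.median(Q[:,2]))<.003;print("slope",np.linalg.lstsq(A[k],Q[k,2],rcond=None)[0][:2].round(3),np.median(Q[:,2]))
print(ray(c,(248.5,234.5),.208))
E
python3 look.py;python3 world.py .600 .034 .23
```

```text
366 [0.5928 0.021  0.205 ] [0.6185 0.0436 0.2102] centre [0.6056 0.0323 0.2076]
slope [ 0.015 -0.   ] 0.20838084152014996
[0.60462877 0.0337469  0.208     ]
46.27 [0.5663 0.0407 0.2981] yaw/tilt [[-1.0, -0.0013, -0.0007], [0.0007, 0.0007, -1.0]] [ 0.48  0.79 -1.23  1.63  0.77  1.29  0.68] 0.0389 [-1.07 -0.14 -0.24]
[-0.0842 -0.017   0.1703] up 0.1: [-2.0e-04  2.0e-04 -2.5e-01]
```

Call:
{"name": "play_rows", "arguments": {"rows": [{"delta_rot": [0,0,0],"offset": [-0.04,-0.01,0.03],"jaw": 155},{"delta_rot": [0,0,0],"offset": [-0.084,-0.019,0.07],"jaw": 155},{"delta_rot": [0,0,0],"offset": [-0.084,-0.019,0.12],"jaw": 155},{"delta_rot": [0,0,0],"offset": [-0.084,-0.019,0.16],"jaw": 155},{"delta_rot": [0,0,0],"offset": [-0.084,-0.019,0.17],"jaw": 155}]}}

```text
clock: 46.68
tcp_pos: [0.5987, 0.0317, 0.2269]
ee_rot: [-0.0, 1.0, -0.001, -0.002]
ft_force: [-0.2, -0.5, -0.9]
gripper_width: 0.0337
finger_force: 0.0
```

Call:
{"name": "play_rows", "arguments": {"rows": [{"delta_rot": [0,0,0],"offset": [0,0,0],"jaw": 155},{"delta_rot": [0,0,0],"offset": [0,0,0],"jaw": 155},{"delta_rot": [0,0,0],"offset": [0,0,0],"jaw": 155},{"delta_rot": [0,0,0],"offset": [0,0,0],"jaw": 155}]}}

```text
clock: 47.02
tcp_pos: [0.6003, 0.0321, 0.231]
ee_rot: [0.0, 1.0, 0.0, 0.001]
ft_force: [-0.3, 0.2, -0.1]
gripper_width: 0.0337
finger_force: 0.0
```

```bash
python3 look.py;python3 world.py .600 .0325 .2025
```

```text
47.02 [0.6003 0.0321 0.231 ] yaw/tilt [[-1.0, 0.0007, -0.002], [0.002, 0.0005, -1.0]] [ 0.44  0.89 -1.16  1.62  0.86  1.22  0.67] 0.0337 [-0.26  0.21 -0.09]
[0.0009 0.001  0.0712] up 0.1: [-5.0e-04  1.0e-04 -2.5e-01]
```

Call:
{"name": "play_rows", "arguments": {"rows": [{"delta_rot": [0,0,0],"offset": [0,0.001,0.025],"jaw": 155},{"delta_rot": [0,0,0],"offset": [0,0.001,0.05],"jaw": 155},{"delta_rot": [0,0,0],"offset": [0,0.001,0.07],"jaw": 155},{"delta_rot": [0,0,0],"offset": [0,0.001,0.07],"jaw": 155},{"delta_rot": [0,0,0],"offset": [0,0.001,0.07],"jaw": 155}]}}

```text
clock: 47.43
tcp_pos: [0.5993, 0.0316, 0.2007]
ee_rot: [0.0, 1.0, -0.0, -0.001]
ft_force: [-0.7, 0.3, -0.4]
gripper_width: 0.0335
finger_force: 0.0
```

Call:
{"name": "play_rows", "arguments": {"rows": [{"delta_rot": [0,0,0],"offset": [0,0,0],"jaw": 180},{"delta_rot": [0,0,0],"offset": [0,0,0],"jaw": 210},{"delta_rot": [0,0,0],"offset": [0,0,0],"jaw": 255},{"delta_rot": [0,0,0],"offset": [0,0,0],"jaw": 255},{"delta_rot": [0,0,0],"offset": [0,0,0],"jaw": 255}]}}

```text
clock: 47.85
tcp_pos: [0.6, 0.0321, 0.202]
ee_rot: [0.0, 1.0, 0.0, 0.0]
ft_force: [-0.9, 0.1, 2.1]
gripper_width: 0.0203
finger_force: 58.9
```

Call:
{"name": "play_rows", "arguments": {"rows": [{"delta_rot": [0,0,0],"offset": [0,0,-0.02],"jaw": 255},{"delta_rot": [0,0,0],"offset": [0,0,-0.07],"jaw": 255},{"delta_rot": [0,0,0],"offset": [0,0,-0.13],"jaw": 255},{"delta_rot": [0,0,0],"offset": [0,0,-0.19],"jaw": 255},{"delta_rot": [0,0,0],"offset": [0,0,-0.24],"jaw": 255}]}}

```text
clock: 48.27
tcp_pos: [0.6, 0.0322, 0.2998]
ee_rot: [0.0, 1.0, 0.0, 0.001]
ft_force: [0.0, -0.2, -0.8]
gripper_width: 0.0205
finger_force: 58.8
```

```bash
python3 - <<'E'
from look import *
st();c=manip.camera_info("wrist");im,d=manip.grab_frame("wrist")
P=cloud(c,d);t=manip.get_obs()['tcp_pos'];Z=P[...,2]
Q=P[(abs(P[...,0]-t[0])<.025)&(abs(P[...,1]-t[1])<.009)&(Z>.27)&(Z<.32)]
if len(Q):print(len(Q),Q.min(0).round(3),Q.max(0).round(3))
k=Q[Q[:,2]>np.median(Q[:,2])-.004];print("slope",np.linalg.lstsq(np.c_[k[:,:2],np.ones(len(k))],k[:,2],rcond=None)[0][:2].round(3))
E
python3 world.py .605 .325 .305
```

```text
48.27 [0.6    0.0322 0.2998] yaw/tilt [[-1.0, 0.0007, -0.0013], [0.0013, 0.0006, -1.0]] [ 0.46  0.82 -1.21  1.53  0.78  1.34  0.74] 0.0205 [ 0.03 -0.25 -0.84]
1149 [0.592 0.025 0.293] [0.619 0.043 0.308]
slope [0.013 0.009]
[-7.800e-03  7.285e-01 -7.000e-04] up 0.1: [-0.0018  0.0007 -0.25  ]
```

Call:
{"name": "play_rows", "arguments": {"rows": [{"delta_rot": [0,0,0],"offset": [0,0.05,0],"jaw": 255},{"delta_rot": [0,0,0],"offset": [0,0.12,0],"jaw": 255},{"delta_rot": [0,0,0],"offset": [0,0.2,0],"jaw": 255},{"delta_rot": [0,0,0],"offset": [0,0.29,0],"jaw": 255},{"delta_rot": [0,0,0],"offset": [0,0.38,0],"jaw": 255}]}}

```text
clock: 48.73
tcp_pos: [0.6001, 0.1848, 0.298]
ee_rot: [0.001, 1.0, -0.0, 0.0]
ft_force: [0.8, 0.3, -0.9]
gripper_width: 0.0205
finger_force: 58.8
```

Call:
{"name": "play_rows", "arguments": {"rows": [{"delta_rot": [0,0,0],"offset": [0,0.09,0],"jaw": 255},{"delta_rot": [0,0,0],"offset": [0,0.18,0],"jaw": 255},{"delta_rot": [0,0,0],"offset": [0,0.26,0],"jaw": 255},{"delta_rot": [0,0,0],"offset": [0,0.32,0],"jaw": 255},{"delta_rot": [0,0,0],"offset": [0,0.35,0],"jaw": 255}]}}

```text
clock: 49.15
tcp_pos: [0.5983, 0.3283, 0.2981]
ee_rot: [-0.002, 1.0, 0.001, -0.0]
ft_force: [-1.2, -0.0, 0.1]
gripper_width: 0.0206
finger_force: 58.8
```

Call:
{"name": "play_rows", "arguments": {"rows": [{"delta_rot": [0,0,0],"offset": [0,0,0.05],"jaw": 255},{"delta_rot": [0,0,0],"offset": [0,0,0.12],"jaw": 255},{"delta_rot": [0,0,0],"offset": [0,0,0.19],"jaw": 255},{"delta_rot": [0,0,0],"offset": [0,0,0.25],"jaw": 255},{"delta_rot": [0,0,0],"offset": [0,0,0.28],"jaw": 255}]}}

```text
clock: 49.57
tcp_pos: [0.5998, 0.3211, 0.1822]
ee_rot: [0.001, 1.0, -0.002, -0.001]
ft_force: [-0.1, -1.6, -0.8]
gripper_width: 0.0203
finger_force: 58.8
```

Call:
{"name": "play_rows", "arguments": {"rows": [{"delta_rot": [0,0,0],"offset": [0,0,0],"jaw": 255},{"delta_rot": [0,0,0],"offset": [0,0,0],"jaw": 255},{"delta_rot": [0,0,0],"offset": [0,0,0],"jaw": 255}]}}

```text
clock: 49.82
tcp_pos: [0.6008, 0.3246, 0.1876]
ee_rot: [0.001, 1.0, 0.001, 0.001]
ft_force: [-0.3, -0.9, -0.3]
gripper_width: 0.0207
finger_force: 58.8
```

```bash
python3 look.py;python3 world.py .600 .325 .1715
```

```text
49.82 [0.6008 0.3246 0.1876] yaw/tilt [[-1.0, 0.0016, -0.0019], [0.0019, 0.0022, -1.0]] [-0.1   1.01 -1.06  1.39  0.89  1.25  0.34] 0.0207 [-0.3  -0.93 -0.28]
[0.0021 0.0009 0.0403] up 0.1: [-0.0005  0.0006 -0.25  ]
```

Call:
{"name": "play_rows", "arguments": {"rows": [{"delta_rot": [0,0,0],"offset": [0,0,0.015],"jaw": 255},{"delta_rot": [0,0,0],"offset": [0,0,0.03],"jaw": 255},{"delta_rot": [0,0,0],"offset": [0,0,0.0395],"jaw": 255},{"delta_rot": [0,0,0],"offset": [0,0,0.0395],"jaw": 255},{"delta_rot": [0,0,0],"offset": [0,0,0.0395],"jaw": 255}]}}

```text
clock: 50.23
tcp_pos: [0.6004, 0.324, 0.171]
ee_rot: [0.001, 1.0, 0.0, 0.001]
ft_force: [-0.8, -0.5, 7.0]
gripper_width: 0.0207
finger_force: 59.5
```

Call:
{"name": "play_rows", "arguments": {"rows": [{"delta_rot": [0,0,0],"offset": [0,0,0],"jaw": 170},{"delta_rot": [0,0,0],"offset": [0,0,0],"jaw": 150},{"delta_rot": [0,0,0],"offset": [0,0,0],"jaw": 150},{"delta_rot": [0,0,0],"offset": [0,0,0],"jaw": 150},{"delta_rot": [0,0,0],"offset": [0,0,0],"jaw": 150}]}}

```text
clock: 50.65
tcp_pos: [0.6, 0.3238, 0.1695]
ee_rot: [0.0, 1.0, -0.0, -0.0]
ft_force: [0.5, 0.6, 0.0]
gripper_width: 0.0351
finger_force: 0.0
```

Call:
{"name": "play_rows", "arguments": {"rows": [{"delta_rot": [0,0,0],"offset": [0,0,-0.03],"jaw": 150},{"delta_rot": [0,0,0],"offset": [0,0,-0.1],"jaw": 150},{"delta_rot": [0,0,0],"offset": [0,0,-0.18],"jaw": 150},{"delta_rot": [0,0,0],"offset": [0,0,-0.26],"jaw": 150},{"delta_rot": [0,0,0],"offset": [0,0,-0.32],"jaw": 150}]}}

```text
clock: 51.07
tcp_pos: [0.6001, 0.3249, 0.3018]
ee_rot: [0.0, 1.0, 0.001, 0.001]
ft_force: [-0.3, 0.1, 0.0]
gripper_width: 0.0353
finger_force: 0.0
```

Call:
{"name": "play_rows", "arguments": {"rows": [{"delta_rot": [0,0,0],"offset": [0.01,-0.05,0],"jaw": 90},{"delta_rot": [0,0,0],"offset": [0.025,-0.12,0],"jaw": 90},{"delta_rot": [0,0,0],"offset": [0.04,-0.2,0],"jaw": 90},{"delta_rot": [0,0,0],"offset": [0.055,-0.27,0],"jaw": 90},{"delta_rot": [0,0,0],"offset": [0.07,-0.34,0],"jaw": 90}]}}

```text
clock: 51.48
tcp_pos: [0.5716, 0.1867, 0.2988]
ee_rot: [0.0, 1.0, -0.0, 0.0]
ft_force: [1.0, -0.2, 1.2]
gripper_width: 0.0553
finger_force: 0.0
```

Call:
{"name": "play_rows", "arguments": {"rows": [{"delta_rot": [0,0,0],"offset": [0.015,-0.07,0],"jaw": 90},{"delta_rot": [0,0,0],"offset": [0.03,-0.14,0],"jaw": 90},{"delta_rot": [0,0,0],"offset": [0.051,-0.2,0],"jaw": 90},{"delta_rot": [0,0,0],"offset": [0.051,-0.226,0],"jaw": 90},{"delta_rot": [0,0,0],"offset": [0.051,-0.226,0],"jaw": 90}]}}

```text
clock: 51.9
tcp_pos: [0.552, 0.0946, 0.2982]
ee_rot: [0.003, 1.0, -0.001, 0.0]
ft_force: [-0.4, -0.2, 0.7]
gripper_width: 0.0552
finger_force: 0.0
```

Call:
{"name": "play_rows", "arguments": {"rows": [{"delta_rot": [0,0,0],"offset": [0,0,0],"jaw": 90},{"delta_rot": [0,0,0],"offset": [0,0,0],"jaw": 90},{"delta_rot": [0,0,0],"offset": [0,0,0],"jaw": 90}]}}

```text
clock: 52.15
tcp_pos: [0.5516, 0.0997, 0.2983]
ee_rot: [-0.001, 1.0, 0.001, 0.0]
ft_force: [0.1, -1.0, -0.2]
gripper_width: 0.0552
finger_force: 0.0
```

```bash
python3 look.py disc trayt; python3 world.py .5515 .0985 .1985
```

```text
52.15 [0.5516 0.0997 0.2983] yaw/tilt [[-1.0, -0.0016, -0.0007], [0.0007, 0.0015, -1.0]] [ 0.38  0.77 -1.22  1.65  0.75  1.27  0.58] 0.0552 [ 0.07 -1.04 -0.24]
top part [0.6064 0.2513] r 0.0128 rect [0.0192 0.0252] 89.4
top part [0.6072 0.3238] r 0.013 rect [0.0216 0.0234] 45.4
wrist part [0.5931 0.1205] r 0.0188 rect [0.0056 0.0374] 44.4
wrist part [ 0.5922 -0.0018] r 0.0195 rect [0.0389 0.0066] 46.4
wrist part [0.5504 0.0987] r 0.0207 rect [0.0406 0.0387] 0.1
[ 0.     -0.002   0.2488] up 0.1: [-1.0e-04  2.0e-04 -2.5e-01]
```

Call:
{"name": "play_rows", "arguments": {"rows": [{"delta_rot": [0,0,0],"offset": [0,-0.001,0.06],"jaw": 90},{"delta_rot": [0,0,0],"offset": [0,-0.001,0.12],"jaw": 90},{"delta_rot": [0,0,0],"offset": [0,-0.001,0.18],"jaw": 90},{"delta_rot": [0,0,0],"offset": [0,-0.001,0.22],"jaw": 90},{"delta_rot": [0,0,0],"offset": [0,-0.001,0.23],"jaw": 90}]}}

```text
clock: 52.67
tcp_pos: [0.5501, 0.0969, 0.203]
ee_rot: [-0.0, 1.0, -0.001, -0.002]
ft_force: [0.2, -0.1, 0.2]
gripper_width: 0.0554
finger_force: 0.0
```

Call:
{"name": "play_rows", "arguments": {"rows": [{"delta_rot": [0,0,0],"offset": [0,0,0.01],"jaw": 90},{"delta_rot": [0,0,0],"offset": [0,0,0.019],"jaw": 90},{"delta_rot": [0,0,0],"offset": [0,0,0.019],"jaw": 90},{"delta_rot": [0,0,0],"offset": [0,0,0.019],"jaw": 140},{"delta_rot": [0,0,0],"offset": [0,0,0.019],"jaw": 170}]}}

```text
clock: 53.08
tcp_pos: [0.552, 0.0976, 0.1996]
ee_rot: [0.001, 1.0, 0.0, 0.001]
ft_force: [-0.1, -0.3, 2.5]
gripper_width: 0.0364
finger_force: 59.8
```

Call:
{"name": "play_rows", "arguments": {"rows": [{"delta_rot": [0,0,0],"offset": [0,0,0],"jaw": 255},{"delta_rot": [0,0,0],"offset": [0,0,0],"jaw": 255},{"delta_rot": [0,0,0],"offset": [0,0,0],"jaw": 255},{"delta_rot": [0,0,0],"offset": [0,0,0],"jaw": 255}]}}

```text
clock: 53.42
tcp_pos: [0.552, 0.0976, 0.1996]
ee_rot: [0.001, 1.0, 0.0, 0.001]
ft_force: [-1.0, -1.3, 7.1]
gripper_width: 0.0364
finger_force: 59.7
```

Call:
{"name": "play_rows", "arguments": {"rows": [{"delta_rot": [0,0,0],"offset": [0,0,-0.02],"jaw": 255},{"delta_rot": [0,0,0],"offset": [0,0,-0.07],"jaw": 255},{"delta_rot": [0,0,0],"offset": [0,0,-0.14],"jaw": 255},{"delta_rot": [0,0,0],"offset": [0,0,-0.2],"jaw": 255},{"delta_rot": [0,0,0],"offset": [0,0,-0.25],"jaw": 255}]}}

```text
clock: 53.83
tcp_pos: [0.5516, 0.0976, 0.3005]
ee_rot: [0.0, 1.0, 0.0, 0.001]
ft_force: [0.9, -0.0, 0.1]
gripper_width: 0.0366
finger_force: 60.2
```

Call:
{"name": "play_rows", "arguments": {"rows": [{"delta_rot": [0,0,0],"offset": [0,0.05,0],"jaw": 255},{"delta_rot": [0,0,0],"offset": [0,0.12,0],"jaw": 255},{"delta_rot": [0,0,0],"offset": [0,0.2,0],"jaw": 255},{"delta_rot": [0,0,0],"offset": [0,0.28,0],"jaw": 255},{"delta_rot": [0,0,0],"offset": [-0.005,0.36,0],"jaw": 255}]}}

```text
clock: 54.25
tcp_pos: [0.5533, 0.2423, 0.2988]
ee_rot: [0.001, 1.0, -0.0, 0.0]
ft_force: [0.8, 0.2, 0.0]
gripper_width: 0.0365
finger_force: 60.2
```

Call:
{"name": "play_rows", "arguments": {"rows": [{"delta_rot": [0,0,0],"offset": [0,0.08,0],"jaw": 255},{"delta_rot": [0,0,0],"offset": [0,0.16,0],"jaw": 255},{"delta_rot": [0,0,0],"offset": [0,0.24,0],"jaw": 255},{"delta_rot": [0,0,0],"offset": [-0.005,0.29,0],"jaw": 255},{"delta_rot": [0,0,0],"offset": [-0.005,0.305,0],"jaw": 255}]}}

```text
clock: 54.67
tcp_pos: [0.5539, 0.3677, 0.2987]
ee_rot: [-0.002, 1.0, 0.002, -0.0]
ft_force: [0.5, 0.2, -1.0]
gripper_width: 0.037
finger_force: 60.2
```

Call:
{"name": "play_rows", "arguments": {"rows": [{"delta_rot": [0,0,0],"offset": [0,0,0.05],"jaw": 255},{"delta_rot": [0,0,0],"offset": [0,0,0.12],"jaw": 255},{"delta_rot": [0,0,0],"offset": [0,0,0.19],"jaw": 255},{"delta_rot": [0,0,0],"offset": [0,0,0.25],"jaw": 255},{"delta_rot": [0,0,0],"offset": [0,0,0.28],"jaw": 255}]}}

```text
clock: 55.08
tcp_pos: [0.5555, 0.3602, 0.183]
ee_rot: [0.001, 1.0, -0.002, -0.001]
ft_force: [0.1, -0.0, -1.6]
gripper_width: 0.0367
finger_force: 60.2
```

Call:
{"name": "play_rows", "arguments": {"rows": [{"delta_rot": [0,0,0],"offset": [0,0,0],"jaw": 255},{"delta_rot": [0,0,0],"offset": [0,0,0],"jaw": 255},{"delta_rot": [0,0,0],"offset": [0,0,0],"jaw": 255}]}}

```text
clock: 55.33
tcp_pos: [0.5563, 0.3639, 0.1882]
ee_rot: [0.001, 1.0, 0.001, 0.001]
ft_force: [0.8, -0.0, -0.5]
gripper_width: 0.0368
finger_force: 60.2
```

```bash
python3 look.py trayt;python3 world.py .555 .365 .1685
```

```text
55.33 [0.5563 0.3639 0.1882] yaw/tilt [[-1.0, 0.0015, -0.0017], [0.0017, 0.0024, -1.0]] [-0.17  0.98 -1.05  1.46  0.88  1.22  0.23] 0.0368 [ 0.8  -0.03 -0.49]
[0.0035 0.002  0.0498] up 0.1: [-0.0005  0.0006 -0.25  ]
```

Call:
{"name": "play_rows", "arguments": {"rows": [{"delta_rot": [0,0,0],"offset": [0,0,0.015],"jaw": 255},{"delta_rot": [0,0,0],"offset": [0,0,0.03],"jaw": 255},{"delta_rot": [0,0,0],"offset": [0,0,0.047],"jaw": 255},{"delta_rot": [0,0,0],"offset": [0,0,0.047],"jaw": 255},{"delta_rot": [0,0,0],"offset": [0,0,0.047],"jaw": 255}]}}

```text
clock: 55.8
tcp_pos: [0.556, 0.3634, 0.1687]
ee_rot: [0.001, 1.0, 0.0, 0.001]
ft_force: [0.2, -2.2, 7.5]
gripper_width: 0.0366
finger_force: 61.2
```

Call:
{"name": "play_rows", "arguments": {"rows": [{"delta_rot": [0,0,0],"offset": [0,0,0],"jaw": 135},{"delta_rot": [0,0,0],"offset": [0,0,0],"jaw": 110},{"delta_rot": [0,0,0],"offset": [0,0,0],"jaw": 110},{"delta_rot": [0,0,0],"offset": [0,0,0],"jaw": 110},{"delta_rot": [0,0,0],"offset": [0,0,0],"jaw": 110}]}}

```text
clock: 56.22
tcp_pos: [0.5557, 0.3631, 0.1671]
ee_rot: [0.0, 1.0, -0.0, -0.0]
ft_force: [0.3, -0.2, 0.1]
gripper_width: 0.0485
finger_force: 0.0
```

Call:
{"name": "play_rows", "arguments": {"rows": [{"delta_rot": [0,0,0],"offset": [0,0,-0.03],"jaw": 110},{"delta_rot": [0,0,0],"offset": [0,0,-0.1],"jaw": 110},{"delta_rot": [0,0,0],"offset": [0,0,-0.18],"jaw": 110},{"delta_rot": [0,0,0],"offset": [0,0,-0.26],"jaw": 110},{"delta_rot": [0,0,0],"offset": [0,0,-0.34],"jaw": 110}]}}

```text
clock: 56.63
tcp_pos: [0.5554, 0.3633, 0.3058]
ee_rot: [0.0, 1.0, 0.0, -0.0]
ft_force: [0.8, -0.3, -0.1]
gripper_width: 0.0485
finger_force: 0.0
```

Call:
{"name": "play_rows", "arguments": {"rows": [{"delta_rot": [0,0,0],"offset": [0,-0.05,-0.08],"jaw": 110},{"delta_rot": [0,0,0],"offset": [0,-0.1,-0.16],"jaw": 110},{"delta_rot": [0,0,0],"offset": [0,-0.15,-0.24],"jaw": 110},{"delta_rot": [0,0,0],"offset": [0,-0.15,-0.24],"jaw": 110},{"delta_rot": [0,0,0],"offset": [0,-0.15,-0.24],"jaw": 110}]}}

```text
clock: 57.05
tcp_pos: [0.5562, 0.303, 0.4025]
ee_rot: [0.001, 1.0, 0.001, 0.002]
ft_force: [0.2, 0.3, -0.3]
gripper_width: 0.0484
finger_force: 0.0
```

Run:
```python
from look import *
st();parts("wrist",.1645,TRAY,"w9")
im,d=manip.grab_frame("scene");c=manip.camera_info("scene");P=cloud(c,d);Z=P[...,2]
H=P[(Z>.25)&(Z<.262)&(abs(P[...,0]-.463)<.025)&(abs(P[...,1]-.066)<.025)];print("handle scene",len(H),H.mean(0).round(4))
```

```text
57.05 [0.5562 0.303  0.4025] yaw/tilt [[-1.0, 0.003, -0.0039], [0.0039, 0.0027, -1.0]] [-0.05  0.75 -1.17  1.25  0.68  1.55  0.45] 0.0484 [ 0.22  0.31 -0.34]
wrist part [0.6052 0.3255] r 0.0134 rect [0.0256 0.0228] 0.3
wrist part [0.6049 0.2524] r 0.0138 rect [0.0241 0.0255] 89.8
wrist part [0.5549 0.3643] r 0.0205 rect [0.0404 0.0382] 1.8
handle scene 42 [0.4609 0.062  0.2534]
```

View pics/w9.png

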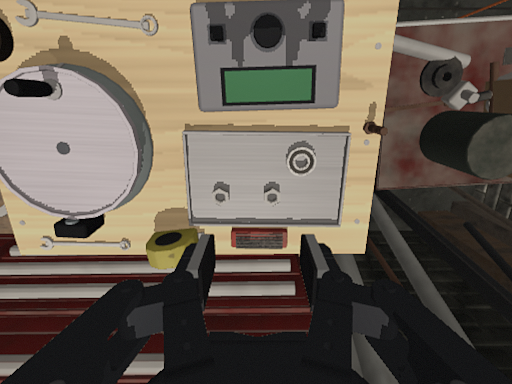

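All three parts lie flat in the tray: bearing at (302,162), nuts at (221,194) and (271,194). The handle is at its mark and the arm is clear, so I hand in.

```bash
python3 -c "
from bench import manip
print(manip.close_job())"
```

```text
the job is handed in; nothing more can be done
None
```

I finished every step of the scan and handed the job in at about 57 s of the 210 s limit. The small bearing and both nuts are back flat in the tray, and the turntable is one full turn on, at its mark. I pressed the key to about 4 mm both times. The hand-in returned no verdict.

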